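# Gauge two heel lifts for thickness

## Robot

A 6-joint arm with a two-finger parallel gripper is mounted at the origin on a cart in front of the work surface, level with it; the furniture and walls round the work are solid. World frame = base frame: x ahead of the robot, y to its left, z up, the work surface at z = 0. Lengths are in m, angles in degrees, forces in N, time in s.
With the tool pointing down it reaches from about 0.4 to 0.825 m from the base axis. Payload 7 kg.
Tool frame: the origin (TCP) lies between the finger pads; the fingertips stand 11 mm ahead of it and the grasp point (between the pads) lies 8 mm behind it (r.tcp_to_tips is the distance from the TCP to the fingertips, in m); x points along the fingers, y is the direction in which the jaws open and shut, and the axes are right-handed (so a half turn about x gives the same grasp; the last joint's range is limited). The gripper opens to 88 mm and grips with 3 to 60 N. Pads are 19 mm wide; open, the fingers measure 130 mm over their backs; the gripper's body (78 mm by 193 mm) begins 47 mm behind the grasp point.
Start: joints at [-59.926, 20.546, 0.682, 0, -70.136, -16.507], TCP at [0.158, -0.656, 0.238] pointing down, gripper open.
Joint ranges: [-176.03, 176.03], [-82.01, 121.73], [-58.28, 71.71], [-173.87, 95.51], [-174.79, -0.11], [-173.66, 173.66]. Speed limits (degrees/s): [136.94, 136.94, 172.46, 180, 180, 180].

## Interface

Orientations are given as [roll, pitch, yaw] about the fixed x, y, z axes, in that order (R = Rz(yaw) Ry(pitch) Rx(roll)).
In Python, from plant import r gives the robot as it stands.
- The arm moves only by the tool arm_command, never from a script. Its argument "plan" is a list of rows, each an object of numbers: "dx", "dy", "dz": the shift along the tool's x, y, z each as a share of 0.02 m, from -1 to 1; "wx", "wy", "wz": the turn, a rotation vector about the tool's x, y, z each as a share of 0.08 rad, from -1 to 1. In form: [{"dx": .., "dy": .., "dz": .., "wx": .., "wy": .., "wz": ..}, ...]. A call has 1 to 20 rows; each row shifts and turns the pose as measured when the row begins, along the tool's axes as they then stand; what a row does not reach is not made up. A row lasts 1/12 s, in which the tool goes at most 41.7 mm and 7.16 degrees, less where a joint would pass 70% of its speed; a pose out of reach is approached as far as the arm can. A call with a number of a shift or a turn outside -1 to 1 is refused whole. A call with a gripper value outside its range is refused whole. "fingers" is the closure, from -1 (fully open) to 1 (shut), so that 0 is half open, set as the call begins (left out, the last holds). The fingers move at their own pace and stop on an object; "force" is the grip in N (left out, the last holds). Time passes only in rows, so rows that do not move let the fingers close. It gives the time, the measured TCP pose, the force and the opening at its end, in the units of the state.
- r.get_state(): the state, without advancing time (a new reading comes with each control period).
- r.capture(name): name is "scene" or "top" or "wrist"; returns (picture, depth): 400x640x3 uint8, red, green, blue; 400x640 float32, m along the optical axis (not along the pixel's ray), 0 where there is no reading.
- r.camera_model(name): a dict with "vertical_fov" (degrees; the focal length in pixels is half the picture's height over the tangent of half this angle, whatever the lens; pixels are square), "cx", "cy" (the principal point, pixels), "R" (3x3) and "t" (3): a world point X has camera coordinates R X + t. Camera axes: x right, y down, z forward; pixel columns grow to the right and rows downward; lengths in m; the calibration is good to about 2 mm. A picture is of the moment at which its call begins: read the wrist's pose just before it. camera_model takes no time and is no camera call; for the wrist camera it gives the pose at the moment of the call.
- r.close_job(): hands the job in, once; it reports no verdict.
Trained networks look in the newest picture that a camera, given by its name, has taken for a name from the list of things; names that differ only in an ending like _2 or _b are one class to them, and where a whole thing is asked for, a point or a joint stands for the part that bears it (a point fixed in the world has none). Each returns a list of dicts, best first, with "score" (0 to 1); they miss things now and then, are a little off and sometimes report something else, mostly with a low value. They report only what shows in the picture. A call takes as long as a camera call. They do not tell look-alikes from the thing itself.
- r.cut_out(camera, query): "mask" (400x640 bool, what is visible of it) and "bbox" ([left, top, width, height] in pixels, round what is visible of it).
- r.spot_point(camera, query): "centre" ([column, row] in pixels: a listed point, or the origin of a listed thing).
The state is a dict: "time_s": time; "joints": joint angles; "qd": joint speeds; "joint_torque": joint torques, N m; "tcp_pos": TCP position; "eef_rot": TCP orientation; "contact_force": force on the tool from outside, world axes, zero at the start; "moment": the same for the moment, N m; "gripper_width": finger opening in m.
Only numpy, scipy, OpenCV 4.12 (cv2) and the standard library are available. Lean on these libraries where they do the work, as an engineer would, in place of code of your own. Each camera call takes 0.05 s, during which the arm holds its last target.

## Task

Sort the two heel lifts from the drying rack by thickness: stand each one, straight edge down and midway along, in the narrowest slot of the wooden thickness gauge that will take it, and press it fully home on the slot's floor past the spring keeper. The slotted block lies loosely in its tray, so feel for the slots; never force a lift against the gauge, and leave the hammer, the spool, the tack box and the crepe block where they are.

Things in the scene. Friction and masses are not known exactly. Their poses are not given: they have to be found in the camera images.
- tray: dark wooden tray of the thickness gauge, screwed to the bench, 88 (x) by 213 (y) mm, rim 11 high; origin: centre of its underside, z up. In it lies the slotted block, pale hardwood, 70 (x) by 176 (y), top 42 above the bench. The block can slide along y and starts anywhere up to 10 mm either side of the tray's middle (not measured); about 5 N along y slides it, else it stays
- tray_left (a point): middle of the tray's +y end rim, top face; axes as the tray. The block has four slots along x, open at both ends, 42 mm apart: centres at y = +63, +21, -21, -63 mm from the block's middle, 17.5, 14, 10.5 and 7 mm wide in that order (1 to 4 brass tacks left of each). Slot floors lie 12 mm, mouths 42 mm above the bench, with 2 mm 45 degree chamfers
- tray_right (a point): middle of the tray's -y end rim, top face. Each slot has a spring keeper in its +y wall at mid-length: a copper-coloured strip 26 mm wide that slopes in from 6 mm below the mouth to stand 3 mm into the slot from 17 mm below. It yields sideways (1.2 N/mm, 1.8 N preload) and holds up a fitting lift that is only let go; a push of 3 to 8 N takes the lift on down to the floor
- rack: drying rack, a brown wooden board fixed on the bench, 64 (x) by 126 (y) by 22 high mm, with two grooves along x at y = +25 and -25 mm, 16 mm wide, floors 8 mm above the underside. Origin: centre of its underside. The lifts stand loose in the grooves.
- lift_1: heel lift, hard black D-shaped plate, 60 g, on its straight edge, round back up: 56 mm wide (x), 62 high (z; straight sides 34, then radius 28). Thickness (y) unmarked, 8 to 16 mm; the right slot leaves 1.5 mm of play, the next narrower is 2 mm too narrow and stops it at the mouth. Origin: middle of the straight lower edge, midway through the thickness; z up. Grip it across the thickness from above
- lift_2: the other heel lift, same outline and axes, of another thickness (also 8 to 16 mm)
- hammer: hammer lying on the bench behind the rack, 244 mm long; leave it
- spool_dark: upright wooden spool of dark thread, 42 mm across, 60 high; leave it
- tack_box: small worn box with a lid, 69 by 69 by 60 mm; leave it
- crepe_block: pale crepe rubber block, 41 by 74 by 30 mm; leave it
There are look-alikes about, which are no part of the job. What is shaped like the lift_2 but green is not meant.

How it is judged (in metres and radians):
On the way:
1. one of the lifts stands fully home in its slot (((x of lift_1 in the frame of tray between -0.01 and 0.01 m and y of lift_1 in the frame of tray between 0.007 and 0.035 m and z of lift_1 in the frame of tray between 0.01 and 0.014 m and angle between lift_1's own z axis and vertical below 0.06 rad and angle between the x axis of lift_1 and the x axis of tray, either way round below 0.08 rad) or (x of lift_2 in the frame of tray between -0.01 and 0.01 m and y of lift_2 in the frame of tray between -0.035 and -0.007 m and z of lift_2 in the frame of tray between 0.01 and 0.014 m and angle between lift_2's own z axis and vertical below 0.06 rad and angle between the x axis of lift_2 and the x axis of tray, either way round below 0.08 rad))), for 0.2 s.
At the end, for the whole second after the job is handed in: Each lift stands at rest in the narrowest slot that takes it, round back up, its lower edge within 2 mm of the slot floor, within 10 mm of mid-length, within 0.06 rad of upright and 0.08 rad of the slot's line (x of lift_1 in the frame of tray between -0.01 and 0.01 m and y of lift_1 in the frame of tray between 0.007 and 0.035 m and z of lift_1 in the frame of tray between 0.01 and 0.014 m and angle between each of lift_1, lift_2's own z axis and vertical below 0.06 rad and angle between the x axis of each of lift_1, lift_2 and the x axis of tray, either way round below 0.08 rad and x of lift_2 in the frame of tray between -0.01 and 0.01 m and y of lift_2 in the frame of tray between -0.035 and -0.007 m and z of lift_2 in the frame of tray between 0.01 and 0.014 m and linear speed of each of lift_1, lift_2 below 0.01 m/s); the robot touches nothing.
It fails at once if a lift is forced against the gauge (over 60 N in all) (contact force between any of lift_1, lift_2 and tray above 60 N).
It fails at once if the hammer, spool, tack box or crepe block is moved more than 15 mm (distance of any of hammer, spool_dark, tack_box, crepe_block from where it was at the start of the episode above 0.015 m).
It also fails if it takes over 64 s, if anything falls off the work surface, if the arm or the gripper's body presses on something with over 40 N, if the wrist force passes 120 N, or if a joint passes its speed limit or range.

## Working session

There is one attempt and no reset: what is moved stays moved. The work goes in short steps, Python scripts to look and compute and a tool call to move; the robot and the scene stay as the last step left them, time stands still between calls to the robot, and variables do not carry over. Pictures are saved under pics/ and viewed, and the job is handed in when it is done.

Besides the shell and the picture viewer there is one more tool, called after ">>>" as name(argument=value, ...), one argument or row to a line, values as JSON. arm_command: Moves the arm, as the interface text tells. Shift numbers are shares of 0.02 m and turn numbers shares of 0.08 rad, none past 1 either way. Its arguments: {"type":"object","properties":{"plan":{"type":"array","items":{"type":"object","properties":{"dx":{"type":"number"},"dy":{"type":"number"},"dz":{"type":"number"},"wx":{"type":"number"},"wy":{"type":"number"},"wz":{"type":"number"}}}},"fingers":{"type":"number"},"force":{"type":"number"}},"required":["plan"]}

```bash
ls; mkdir -p pics; python3 - <<'E'
from plant import r
import cv2,numpy as np
s=r.get_state();print(s)
for n in ("scene","top"):
    p,d=r.capture(n);cv2.imwrite(f"pics/{n}0.png",p[:,:,::-1]);np.save(f"pics/{n}0.npy",d)
    m=r.camera_model(n);print(n,m)
print(r.get_state()["time_s"])
E
```

```text
pics
{'time_s': 0.0, 'joints': array([-5.99272047e+01,  2.05905076e+01,  6.33471870e-01, -2.08589786e-02,
       -7.01350551e+01, -1.65075374e+01]), 'qd': array([-0.11823278, -0.02433393, -0.00258936, -0.02686396, -0.01185871,
       -0.03210946]), 'joint_torque': array([-9.62744116e-05, -5.82723212e+01,  2.93048126e+01,  6.99700847e+00,
        6.94215763e-03, -1.88081517e-04]), 'tcp_pos': array([ 0.15819897, -0.65571363,  0.23662852]), 'eef_rot': array([ 94.48872055,  89.90584399, 108.0468747 ]), 'contact_force': array([ 0.7934607 , -0.04255253, -0.11994782]), 'moment': array([-0.0472968 ,  0.02916599,  0.01833066]), 'gripper_width': 0.08736656401989619}
scene {'vertical_fov': 55.03098768510055, 'cx': 317.1789226377767, 'cy': 199.11967170084677, 'R': array([[-0.83055537, -0.5567388 , -0.01482171],
       [-0.40710826,  0.62506374, -0.66600164],
       [ 0.38005347, -0.5471172 , -0.74580301]]), 't': array([0.30141953, 0.47626615, 0.50910404])}
top {'vertical_fov': 51.446088086209556, 'cx': 322.43574171622083, 'cy': 205.8989195253771, 'R': array([[ 0.01086547, -0.99993288, -0.00402267],
       [-0.9990536 , -0.0106863 , -0.04216298],
       [ 0.04211716,  0.00447699, -0.99910265]]), 't': array([-0.34239982,  0.56460131,  0.91170998])}
0.1
```

View pics/scene0.png

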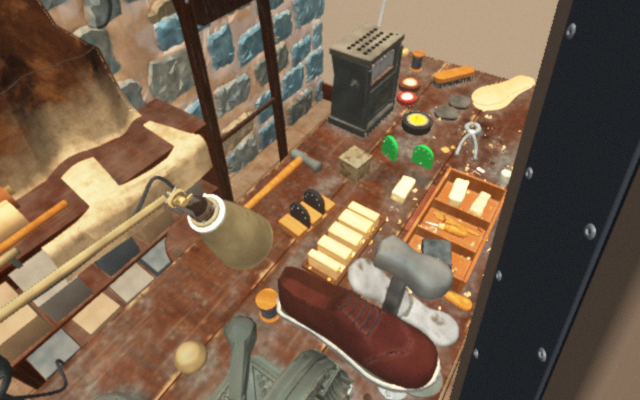

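View pics/top0.png

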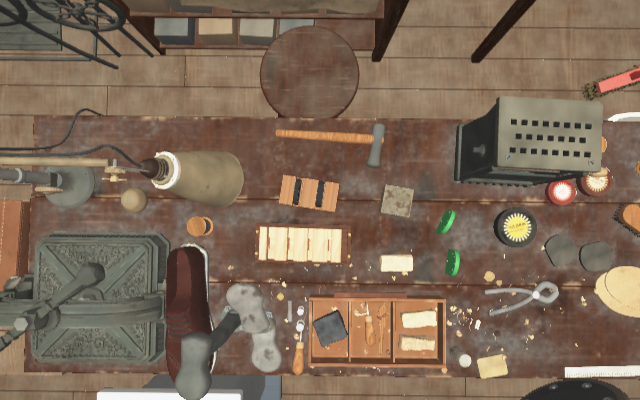

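The top view shows the rack at about (310,193) with two black lifts at (298,192) and (320,192). The gauge is at (300,244), and the green look-alikes are at (446,222) and (453,262). The two lifts in the rack fit the description because they are black and stand in the drying rack. Next I'll enlarge the view and measure.

```bash
cat > h.py <<'E'
from plant import r
import cv2,numpy as np
from scipy.spatial.transform import Rotation as Ro
def cam(n):
    m=r.camera_model(n);f=200/np.tan(np.radians(m["vertical_fov"])/2);return m,f
def pts(n,d,m=None):
    if m is None:m=r.camera_model(n)
    f=200/np.tan(np.radians(m["vertical_fov"])/2)
    v,u=np.mgrid[:400,:640]
    X=np.stack([(u-m["cx"])/f*d,(v-m["cy"])/f*d,d],-1)
    return (X-m["t"])@m["R"]
def proj(n,P,m=None):
    if m is None:m=r.camera_model(n)
    f=200/np.tan(np.radians(m["vertical_fov"])/2)
    c=np.atleast_2d(P)@m["R"].T+m["t"];return np.c_[c[:,0]/c[:,2]*f+m["cx"],c[:,1]/c[:,2]*f+m["cy"]]
E
python3 - <<'E'
from h import *
im=cv2.imread("pics/top0.png");d=np.load("pics/top0.npy")
cv2.imwrite("pics/c1.png",cv2.resize(im[165:275,240:420],None,fx=4.4,fy=4.4,interpolation=cv2.INTER_CUBIC))
P=pts("top",d)
for row,c0,c1 in [(244,250,352),(193,275,345)]:
    print(row,[(c,*(np.round(P[row,c]*1000).astype(int))) for c in range(c0,c1,2)])
for n in("scene","top"):
  r.capture(n)
  for q in("tray","rack","lift_1","tray_left","tray_right"):
    f=r.cut_out(n,q) if q in("rack","tray","lift_1") else []
    g=r.spot_point(n,q)
    print(n,q,[(round(x["score"],2),x["bbox"]) for x in f],[(round(x["score"],2),np.round(x["centre"],1)) for x in g])
print(r.get_state()["time_s"])
E
```

```text
244 [(250, np.int64(481), np.int64(-175), np.int64(0)), (252, np.int64(481), np.int64(-179), np.int64(-2)), (254, np.int64(481), np.int64(-183), np.int64(-3)), (256, np.int64(482), np.int64(-190), np.int64(12)), (258, np.int64(482), np.int64(-194), np.int64(9)), (260, np.int64(484), np.int64(-204), np.int64(42)), (262, np.int64(484), np.int64(-208), np.int64(40)), (264, np.int64(484), np.int64(-212), np.int64(41)), (266, np.int64(484), np.int64(-216), np.int64(40)), (268, np.int64(483), np.int64(-219), np.int64(29)), (270, np.int64(483), np.int64(-221), np.int64(14)), (272, np.int64(483), np.int64(-226), np.int64(12)), (274, np.int64(483), np.int64(-230), np.int64(13)), (276, np.int64(484), np.int64(-238), np.int64(42)), (278, np.int64(484), np.int64(-242), np.int64(41)), (280, np.int64(484), np.int64(-246), np.int64(42)), (282, np.int64(484), np.int64(-251), np.int64(43)), (284, np.int64(484), np.int64(-255), np.int64(41)), (286, np.int64(484), np.int64(-259), np.int64(41)), (288, np.int64(484), np.int64(-263), np.int64(31)), (290, np.int64(483), np.int64(-265), np.int64(11)), (292,
[... 3957 characters left out ...]
, array([370.2, 210.3]))]
top tray [(0.78, [253.9, 221.3, 96.1, 42.3])] [(0.88, array([303.6, 244.1]))]
top rack [(0.83, [278.5, 174.2, 60.0, 36.7]), (0.71, [318.0, 180.9, 7.7, 26.4]), (0.49, [292.8, 180.8, 8.2, 23.2])] [(0.66, array([307.9, 192.3])), (0.19, array([393.4, 204. ]))]
top lift_1 [(0.64, [435.6, 207.4, 18.6, 27.1]), (0.63, [317.0, 182.6, 5.2, 21.3]), (0.61, [292.1, 181.1, 6.5, 19.7]), (0.54, [446.7, 250.7, 15.7, 24.7]), (0.24, [254.8, 222.1, 92.5, 42.5])] [(0.81, array([440.8, 221.3])), (0.66, array([322.2, 196.9])), (0.64, array([448.6, 264.6])), (0.47, array([298.6, 193.6]))]
top tray_left [] [(0.57, array([256.8, 241.7]))]
top tray_right [] [(0.87, array([347.6, 245.2]))]
1.0
```

View pics/c1.png

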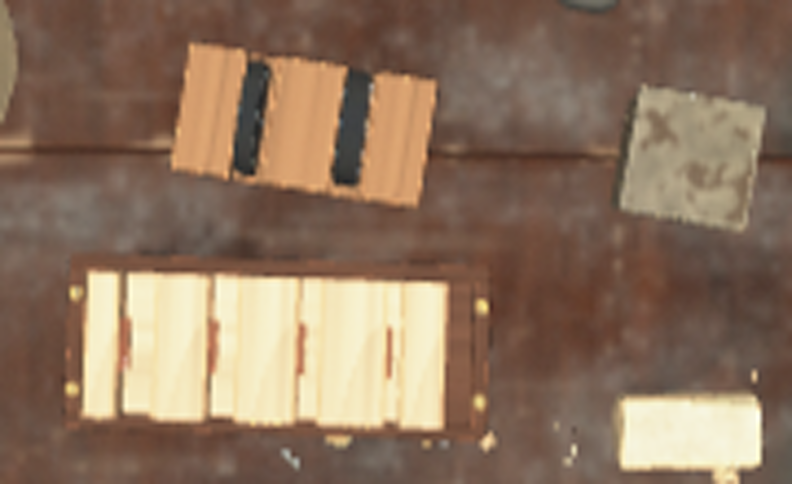

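```bash
python3 - <<'E'
from h import *
d=np.load("pics/top0.npy");P=pts("top",d)
def rect(m):
    Q=P[m][:,:2].astype(np.float32)*1000
    print(len(Q),cv2.minAreaRect(Q))
    return Q
x,y,z=P[...,0],P[...,1],P[...,2]
reg=(x>.54)&(x<.66)&(y>-.40)&(y<-.21)
rect(reg&(z>.014)&(z<.03))
k=reg&(z>.05)
n,l=cv2.connectedComponents(k.astype(np.uint8))
for i in range(1,n):
    if (l==i).sum()>20: rect(l==i); print(P[l==i].mean(0))
reg=(x>.42)&(x<.55)&(y>-.42)&(y<-.17)
rect(reg&(z>.036)&(z<.05))
rect(reg&(z>.0065)&(z<.05))
# bounding heights of surroundings along the path
s=r.get_state();R=Ro.from_euler("xyz",s["eef_rot"],degrees=True).as_matrix();print(R.round(3))
E
```

```text
1247 ((597.0617065429688, -305.60986328125), (126.07178497314453, 64.00223541259766), 81.72386169433594)
117 ((598.755859375, -280.532470703125), (8.987116813659668, 50.571205139160156), 82.13043975830078)
[ 0.598016   -0.28075748  0.06414716]
152 ((594.0050048828125, -330.41412353515625), (12.931831359863281, 52.6680793762207), 83.5920181274414)
[ 0.59340196 -0.33043676  0.06451531]
1960 ((485.3929138183594, -288.36883544921875), (175.82554626464844, 70.08718872070312), 88.60114288330078)
3564 ((479.75146484375, -295.2469177246094), (217.5084228515625, 98.91877746582031), 88.74603271484375)
[[ 0.    -0.235  0.972]
 [ 0.     0.972  0.235]
 [-1.     0.     0.   ]]
```

>>> arm_command(
  plan=[
    {"wx":0.95},
    {"wx":0.95},
    {"wx":0.95},
    {"wx":0.95},
    {"wx":0.95},
  ],
  fingers=0.2,
  force=25,
)

```text
schema error: expected keys dx, dy, dz, wx, wy, wz
```

>>> arm_command(
  plan=[
    {"dy":1,"dz":0.94},
    {"dy":1,"dz":0.94},
    {"dy":1,"dz":0.94},
    {"dy":1,"dz":0.94},
    {"dy":1,"dz":0.94},
    {"dy":1,"dz":0.94},
    {"dy":1,"dz":0.94},
    {"dy":1,"dz":0.94},
    {"dy":1,"dz":0.94},
    {"dy":1,"dz":0.94},
    {"dy":1,"dz":0.94},
    {"dy":1,"dz":0.94},
    {"dy":1,"dz":0.94},
    {"dy":1,"dz":0.94},
    {"dy":1,"dz":0.94},
    {"dy":1,"dz":0.94},
    {"dy":1,"dz":0.94},
    {"dy":1,"dz":0.94},
    {"dy":1,"dz":0.94},
  ],
)

```text
schema error: expected keys dx, dy, dz, wx, wy, wz
```

>>> arm_command(
  plan=[
    {"dx":0,"dy":0,"dz":0,"wx":0.95,"wy":0,"wz":0},
    {"dx":0,"dy":0,"dz":0,"wx":0.95,"wy":0,"wz":0},
    {"dx":0,"dy":0,"dz":0,"wx":0.95,"wy":0,"wz":0},
    {"dx":0,"dy":0,"dz":0,"wx":0.95,"wy":0,"wz":0},
    {"dx":0,"dy":0,"dz":0,"wx":0.95,"wy":0,"wz":0},
  ],
  fingers=0.2,
  force=25,
)

```text
time_s: 1.42
tcp_pos: [0.1583, -0.6562, 0.2376]
eef_rot: [-53.8, 90.0, -62.8]
contact_force: [-0.1, -0.4, -1.0]
gripper_width: 0.0602
```

>>> arm_command(
  plan=[
    {"dx":0,"dy":1,"dz":0.94,"wx":0,"wy":0,"wz":0},
    {"dx":0,"dy":1,"dz":0.94,"wx":0,"wy":0,"wz":0},
    {"dx":0,"dy":1,"dz":0.94,"wx":0,"wy":0,"wz":0},
    {"dx":0,"dy":1,"dz":0.94,"wx":0,"wy":0,"wz":0},
    {"dx":0,"dy":1,"dz":0.94,"wx":0,"wy":0,"wz":0},
    {"dx":0,"dy":1,"dz":0.94,"wx":0,"wy":0,"wz":0},
    {"dx":0,"dy":1,"dz":0.94,"wx":0,"wy":0,"wz":0},
    {"dx":0,"dy":1,"dz":0.94,"wx":0,"wy":0,"wz":0},
    {"dx":0,"dy":1,"dz":0.94,"wx":0,"wy":0,"wz":0},
    {"dx":0,"dy":1,"dz":0.94,"wx":0,"wy":0,"wz":0},
    {"dx":0,"dy":1,"dz":0.94,"wx":0,"wy":0,"wz":0},
    {"dx":0,"dy":1,"dz":0.94,"wx":0,"wy":0,"wz":0},
    {"dx":0,"dy":1,"dz":0.94,"wx":0,"wy":0,"wz":0},
    {"dx":0,"dy":1,"dz":0.94,"wx":0,"wy":0,"wz":0},
    {"dx":0,"dy":1,"dz":0.94,"wx":0,"wy":0,"wz":0},
    {"dx":0,"dy":1,"dz":0.94,"wx":0,"wy":0,"wz":0},
    {"dx":0,"dy":1,"dz":0.94,"wx":0,"wy":0,"wz":0},
    {"dx":0,"dy":1,"dz":0.94,"wx":0,"wy":0,"wz":0},
    {"dx":0,"dy":1,"dz":0.94,"wx":0,"wy":0,"wz":0},
    {"dx":0,"dy":0,"dz":0,"wx":0,"wy":0,"wz":0},
  ],
)

```text
time_s: 3.08
tcp_pos: [0.5909, -0.3251, 0.2384]
eef_rot: [-25.2, 89.8, -34.8]
contact_force: [0.1, -0.4, -0.0]
gripper_width: 0.035
```

```bash
cat >> h.py <<'E'
def tool():
    s=r.get_state();R=Ro.from_euler("xyz",s["eef_rot"],degrees=True).as_matrix()
    return s["tcp_pos"],R,np.degrees(np.arctan2(R[1,1],R[0,1])),s
def delta(target,yang):
    p,R,a,s=tool()
    d=R.T@(np.array(target)-p)/.02
    print("tcp",p.round(4),"ydir",round(a,2),"tilt",R[:,0].round(4),"units dx dy dz",d.round(2),"wx units",round(-np.radians(yang-a)/.08,2))
E
python3 - <<'E'
from h import *
m=r.camera_model("wrist")
p,d=r.capture("wrist");cv2.imwrite("pics/w1.png",p[:,:,::-1]);np.save("pics/w1.npy",d)
P=pts("wrist",d,m)
x,y,z=P[...,0],P[...,1],P[...,2]
def rect(mm):
    Q=P[mm][:,:2].astype(np.float32)*1000
    print(len(Q),cv2.minAreaRect(Q),P[mm].mean(0),P[mm].max(0))
reg=(x>.54)&(x<.66)&(y>-.40)&(y<-.21)
rect(reg&(z>.016)&(z<.026))
k=(reg&(z>.05)&(z<.09)).astype(np.uint8)
n,l=cv2.connectedComponents(k)
for i in range(1,n):
    if (l==i).sum()>50: rect(l==i)
reg=(x>.42)&(x<.55)&(y>-.42)&(y<-.17)
if (reg&(z>.036)&(z<.05)).sum()>50: rect(reg&(z>.036)&(z<.05))
print(m["t"],(-m["R"].T@m["t"]).round(3))
delta([.5935,-.3304,.2],81.72)
E
```

```text
3663 ((594.2694702148438, -306.60870361328125), (126.12319946289062, 64.22915649414062), 81.83692932128906) [ 0.59266384 -0.30708048  0.02183205] [ 0.63461908 -0.24037151  0.02593275]
425 ((596.1278076171875, -281.68359375), (9.561251640319824, 52.23784637451172), 82.48545837402344) [ 0.59321404 -0.28184044  0.06365053] [ 0.62226205 -0.27403327  0.07064032]
497 ((591.4038696289062, -331.8270568847656), (13.500578880310059, 52.39470291137695), 80.54581451416016) [ 0.58831105 -0.33079525  0.06464413] [ 0.61834829 -0.3221362   0.07143943]
8091 ((482.4667663574219, -289.4486999511719), (176.55877685546875, 70.39353942871094), 88.90190887451172) [ 0.48143646 -0.29376152  0.04176439] [ 0.51922506 -0.20058711  0.04508485]
[ 0.22311129 -0.64595832  0.21539328] [ 0.517 -0.313  0.385]
tcp [ 0.5894 -0.326   0.2383] ydir 80.38 tilt [ 0.0021 -0.0019 -1.    ] units dx dy dz [ 1.92 -0.18  0.23] wx units -0.29
```

View pics/w1.png

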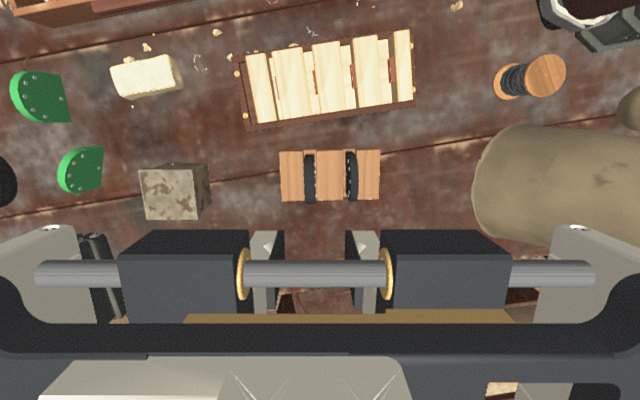

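The wrist view shows the rack at (330,176). Its lifts are at about (309,178) and (352,176), and they are the only black ones; the green pair at (40,95) and (80,170) are look-alikes. From both cameras, the right one in world terms (-y) is about 13 mm thick, so it is lift_1 and goes in the 14 mm slot. The +y one is about 9 mm, so it is lift_2 and goes in the 10.5 mm slot.

>>> arm_command(
  plan=[
    {"dx":1,"dy":-0.22,"dz":0.2,"wx":-0.29,"wy":0,"wz":0},
    {"dx":1,"dy":0,"dz":0,"wx":0,"wy":0,"wz":0},
    {"dx":1,"dy":0,"dz":0,"wx":0,"wy":0,"wz":0},
    {"dx":1,"dy":0,"dz":0,"wx":0,"wy":0,"wz":0},
    {"dx":1,"dy":0,"dz":0,"wx":0,"wy":0,"wz":0},
    {"dx":1,"dy":0,"dz":0,"wx":0,"wy":0,"wz":0},
    {"dx":0,"dy":0,"dz":0,"wx":0,"wy":0,"wz":0},
    {"dx":0,"dy":0,"dz":0,"wx":0,"wy":0,"wz":0},
  ],
)

```text
time_s: 3.8
tcp_pos: [0.5907, -0.3352, 0.1168]
eef_rot: [-29.1, 89.6, -37.4]
contact_force: [0.6, -0.6, 1.2]
gripper_width: 0.035
```

```bash
python3 - <<'E'
from h import *
delta([.5927,-.3311,.055],81.72)
m=r.camera_model("wrist")
p,d=r.capture("wrist");cv2.imwrite("pics/w2.png",p[:,:,::-1])
E
```

```text
tcp [ 0.5907 -0.3352  0.1168] ydir 81.74 tilt [ 0.0055 -0.0042 -1.    ] units dx dy dz [3.09 0.23 0.05] wx units 0.0
```

View pics/w2.png

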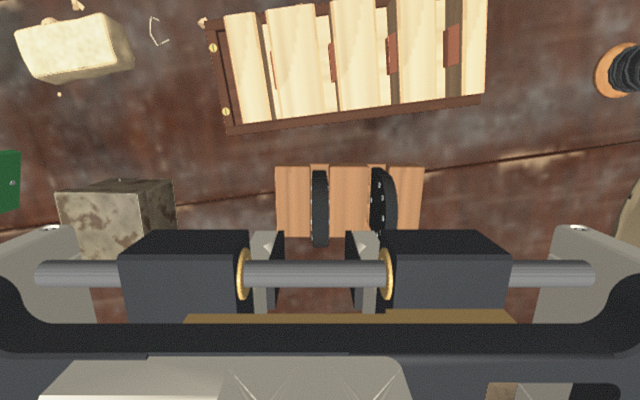

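>>> arm_command(
  plan=[
    {"dx":0.5,"dy":0.23,"dz":0.05,"wx":0,"wy":0.08,"wz":0.04},
    {"dx":0.8,"dy":0,"dz":0,"wx":0,"wy":0,"wz":0},
    {"dx":0.8,"dy":0,"dz":0,"wx":0,"wy":0,"wz":0},
    {"dx":0.6,"dy":0,"dz":0,"wx":0,"wy":0,"wz":0},
    {"dx":0,"dy":0,"dz":0,"wx":0,"wy":0,"wz":0},
    {"dx":0,"dy":0,"dz":0,"wx":0,"wy":0,"wz":0},
  ],
)

```text
time_s: 4.35
tcp_pos: [0.5964, -0.3318, 0.0672]
eef_rot: [-7.5, 89.5, -15.8]
contact_force: [-0.1, -0.1, 0.9]
gripper_width: 0.035
```

```bash
python3 - <<'E'
from h import *
delta([.5927,-.3311,.055],81.72)
E
```

```text
tcp [ 0.5964 -0.3318  0.0672] ydir 81.73 tilt [ 0.0091 -0.0026 -1.    ] units dx dy dz [ 0.61  0.01 -0.19] wx units 0.0
```

>>> arm_command(
  plan=[
    {"dx":0.5,"dy":0,"dz":-0.19,"wx":0,"wy":0.12,"wz":0.02},
    {"dx":0.2,"dy":0,"dz":0,"wx":0,"wy":0,"wz":0},
    {"dx":0,"dy":0,"dz":0,"wx":0,"wy":0,"wz":0},
  ],
)

```text
time_s: 4.6
tcp_pos: [0.5937, -0.3315, 0.0542]
eef_rot: [-0.7, 89.9, -9.0]
contact_force: [1.1, -0.4, 0.0]
gripper_width: 0.035
```

```bash
python3 - <<'E'
from h import *
delta([.5927,-.3311,.055],81.72)
r.capture("wrist")
p,d=r.capture("wrist");cv2.imwrite("pics/w3.png",p[100:320,200:460,::-1].repeat(3,0).repeat(3,1)[:600])
E
```

```text
tcp [ 0.5937 -0.3315  0.0542] ydir 81.75 tilt [ 1.7e-03 -3.0e-04 -1.0e+00] units dx dy dz [-0.04  0.01 -0.05] wx units 0.01
```

View pics/w3.png

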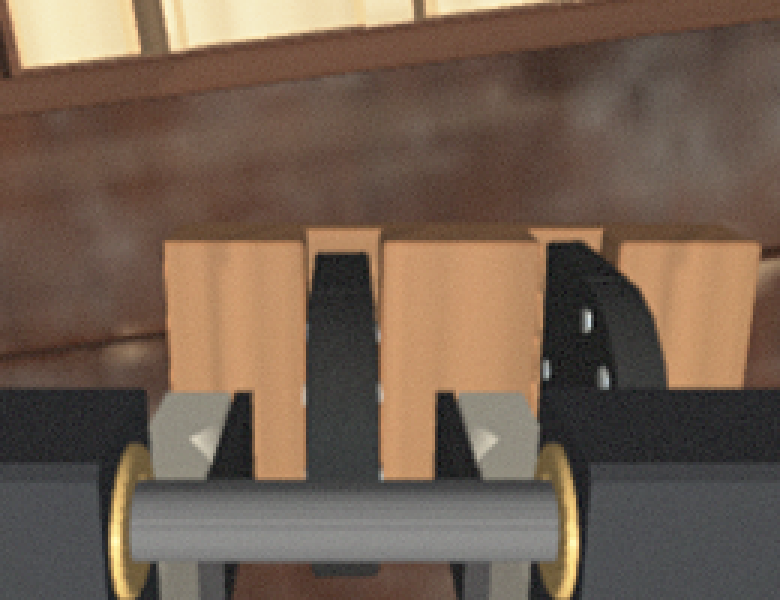

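The lift sits midway between the pads: crop column 344, with the pad faces at about 245 and 445. Now I'll close on it.

>>> arm_command(
  plan=[
    {"dx":0,"dy":0,"dz":0,"wx":0,"wy":0,"wz":0},
    {"dx":0,"dy":0,"dz":0,"wx":0,"wy":0,"wz":0},
    {"dx":0,"dy":0,"dz":0,"wx":0,"wy":0,"wz":0},
    {"dx":0,"dy":0,"dz":0,"wx":0,"wy":0,"wz":0},
    {"dx":0,"dy":0,"dz":0,"wx":0,"wy":0,"wz":0},
    {"dx":0,"dy":0,"dz":0,"wx":0,"wy":0,"wz":0},
  ],
  fingers=1,
  force=25,
)

```text
time_s: 5.2
tcp_pos: [0.5946, -0.3319, 0.0563]
eef_rot: [-6.2, 89.7, -14.4]
contact_force: [-1.0, -0.5, -0.3]
gripper_width: 0.0127
```

>>> arm_command(
  plan=[
    {"dx":-0.8,"dy":0,"dz":0,"wx":0,"wy":0,"wz":0},
    {"dx":-1,"dy":0,"dz":0,"wx":0,"wy":0,"wz":0},
    {"dx":-1,"dy":0,"dz":0,"wx":0,"wy":0,"wz":0},
    {"dx":-1,"dy":0,"dz":0,"wx":0,"wy":0,"wz":0},
    {"dx":-1,"dy":0,"dz":0,"wx":0,"wy":0,"wz":0},
    {"dx":0,"dy":0,"dz":0,"wx":-0.8,"wy":0,"wz":0},
    {"dx":0,"dy":0,"dz":0,"wx":-0.73,"wy":0,"wz":0},
    {"dx":0,"dy":0,"dz":0,"wx":0,"wy":0,"wz":0},
  ],
)

```text
time_s: 5.87
tcp_pos: [0.5929, -0.3314, 0.1558]
eef_rot: [0.9, 89.9, -0.1]
contact_force: [-0.1, 0.6, -0.9]
gripper_width: 0.0123
```

```bash
python3 - <<'E'
from h import *
delta([.4843,-.268,.15],88.75)
print(r.get_state()["gripper_width"])
E
```

```text
tcp [ 0.5929 -0.3314  0.1558] ydir 89.0 tilt [ 0.0013 -0.     -1.    ] units dx dy dz [ 0.28  3.08 -5.49] wx units 0.06
0.012283828683678982
```

>>> arm_command(
  plan=[
    {"dx":0,"dy":0.44,"dz":-0.78,"wx":0,"wy":0,"wz":0},
    {"dx":0,"dy":0.44,"dz":-0.78,"wx":0,"wy":0,"wz":0},
    {"dx":0,"dy":0.44,"dz":-0.78,"wx":0,"wy":0,"wz":0},
    {"dx":0,"dy":0.44,"dz":-0.78,"wx":0,"wy":0,"wz":0},
    {"dx":0,"dy":0.44,"dz":-0.78,"wx":0,"wy":0,"wz":0},
    {"dx":0,"dy":0.44,"dz":-0.78,"wx":0,"wy":0,"wz":0},
    {"dx":0,"dy":0.44,"dz":-0.78,"wx":0,"wy":0,"wz":0},
    {"dx":0,"dy":0,"dz":0,"wx":0,"wy":0,"wz":0},
    {"dx":0,"dy":0,"dz":0,"wx":0,"wy":0,"wz":0},
  ],
)

```text
time_s: 6.62
tcp_pos: [0.4782, -0.2643, 0.1522]
eef_rot: [152.8, 89.8, 150.7]
contact_force: [0.5, 0.0, 0.8]
gripper_width: 0.0124
```

```bash
python3 - <<'E'
from h import *
delta([.4843,-.268,.1],88.75)
for n in("wrist","top"):
    m=r.camera_model(n)
    p,d=r.capture(n);cv2.imwrite(f"pics/{n}4.png",p[:,:,::-1]);np.save(f"pics/{n}4.npy",d);np.save(f"pics/{n}4m.npy",m,allow_pickle=True)
P=pts("wrist",np.load("pics/wrist4.npy"),np.load("pics/wrist4m.npy",allow_pickle=True).item())
x,y,z=P[...,0],P[...,1],P[...,2]
k=(x>.42)&(x<.55)&(y>-.42)&(y<-.17)&(z>.036)&(z<.05)
print(cv2.minAreaRect((P[k][:,:2]*1000).astype(np.float32)),P[k].mean(0))
E
```

```text
tcp [ 0.4782 -0.2643  0.1522] ydir 87.93 tilt [-0.003   0.0017 -1.    ] units dx dy dz [ 2.61 -0.18  0.32] wx units -0.18
((479.1693420410156, -289.53466796875), (176.78688049316406, 63.91277313232422), 88.77491760253906) [ 0.47501381 -0.29616391  0.04158906]
```

View pics/wrist4.png

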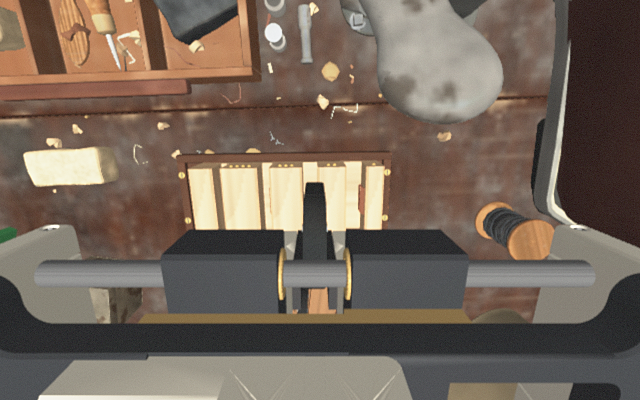

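```bash
python3 - <<'E'
from h import *
P=pts("wrist",np.load("pics/wrist4.npy"),np.load("pics/wrist4m.npy",allow_pickle=True).item())
for row in (195,205,215):
    print(row,[(c,*(np.round(P[row,c]*1000,1))) for c in range(186,390,1) if P[row,c][2]<.036 or P[row,c][2]>.05])
E
python3 - <<'E'
from h import *
im=cv2.imread("pics/wrist4.png")
cv2.imwrite("pics/c4.png",cv2.resize(im[140:260,180:400],None,fx=3.6,fy=3.6,interpolation=cv2.INTER_CUBIC))
E
```

```text
195 [(186, np.float64(477.2), np.float64(-395.5), np.float64(9.9)), (187, np.float64(476.9), np.float64(-393.9), np.float64(11.1)), (188, np.float64(477.2), np.float64(-393.2), np.float64(10.4)), (189, np.float64(477.5), np.float64(-392.8), np.float64(9.0)), (190, np.float64(477.9), np.float64(-392.4), np.float64(7.6)), (216, np.float64(471.7), np.float64(-355.8), np.float64(35.6)), (217, np.float64(472.5), np.float64(-355.8), np.float64(32.8)), (218, np.float64(473.1), np.float64(-355.6), np.float64(30.7)), (219, np.float64(474.0), np.float64(-355.9), np.float64(27.2)), (220, np.float64(474.4), np.float64(-355.4), np.float64(25.7)), (221, np.float64(475.8), np.float64(-356.2), np.float64(20.4)), (222, np.float64(476.5), np.float64(-356.1), np.float64(17.9)), (260, np.float64(474.2), np.float64(-315.6), np.float64(31.9)), (261, np.float64(475.5), np.float64(-315.5), np.float64(27.1)), (262, np.float64(476.6), np.float64(-315.4), np.float64(22.8)), (263, np.float64(478.4), np.float64(-315.7), np.float64(16.2)), (264, np.float64(479.2), np.float64(-315.2), np.float64(13.1)), (265, np.f
[... 12356 characters left out ...]
1, np.float64(501.8), np.float64(-218.1), np.float64(19.9)), (362, np.float64(500.0), np.float64(-217.9), np.float64(25.0)), (363, np.float64(497.6), np.float64(-218.1), np.float64(32.2)), (382, np.float64(506.0), np.float64(-194.6), np.float64(10.2)), (383, np.float64(506.0), np.float64(-193.6), np.float64(10.2)), (384, np.float64(505.5), np.float64(-192.9), np.float64(11.7)), (385, np.float64(505.3), np.float64(-192.0), np.float64(12.3)), (386, np.float64(505.8), np.float64(-190.7), np.float64(11.0)), (387, np.float64(506.0), np.float64(-189.5), np.float64(10.7)), (388, np.float64(510.3), np.float64(-185.4), np.float64(-1.3)), (389, np.float64(510.1), np.float64(-184.5), np.float64(-0.7))]
```

View pics/c4.png

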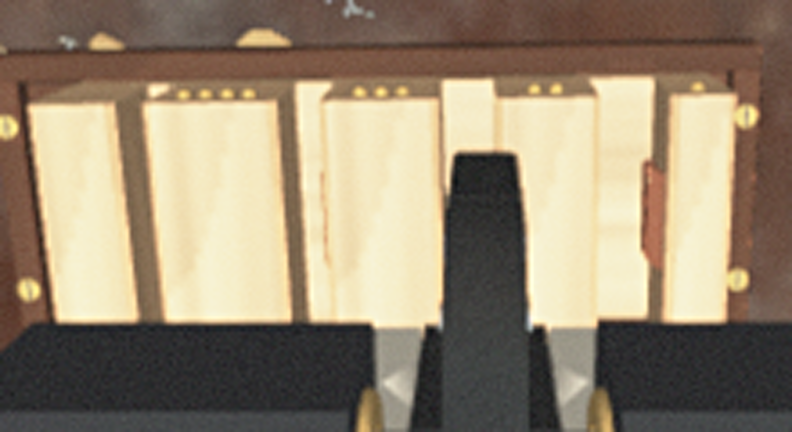

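>>> arm_command(
  plan=[
    {"dx":0.4,"dy":-0.22,"dz":0.37,"wx":-0.18,"wy":0,"wz":0},
    {"dx":0.8,"dy":0,"dz":0,"wx":0,"wy":0,"wz":0},
    {"dx":0.8,"dy":0,"dz":0,"wx":0,"wy":0,"wz":0},
    {"dx":0.4,"dy":0,"dz":0,"wx":0,"wy":0,"wz":0},
    {"dx":0,"dy":0,"dz":0,"wx":0,"wy":0,"wz":0},
    {"dx":0,"dy":0,"dz":0,"wx":0,"wy":0,"wz":0},
  ],
)

```text
time_s: 7.22
tcp_pos: [0.4913, -0.2723, 0.1001]
eef_rot: [168.7, 89.9, 167.5]
contact_force: [0.4, -0.7, -0.5]
gripper_width: 0.0125
```

```bash
python3 - <<'E'
from h import *
delta([.4855,-.2684,.098],88.75)
print(r.get_state()["contact_force"])
E
```

```text
tcp [ 0.4913 -0.2723  0.1001] ydir 88.83 tilt [-2.1e-03  5.0e-04 -1.0e+00] units dx dy dz [ 0.11  0.19 -0.3 ] wx units 0.02
[ 0.36769506 -0.73998115 -0.49704965]
```

>>> arm_command(
  plan=[
    {"dx":0.0,"dy":0.19,"dz":-0.3,"wx":0,"wy":0,"wz":0},
    {"dx":0,"dy":0,"dz":0,"wx":0,"wy":0,"wz":0},
    {"dx":0,"dy":0,"dz":0,"wx":0,"wy":0,"wz":0},
  ],
)

```text
time_s: 7.47
tcp_pos: [0.4858, -0.2686, 0.1005]
eef_rot: [176.8, 89.9, 175.6]
contact_force: [-1.3, -0.3, 0.3]
gripper_width: 0.0128
```

```bash
python3 - <<'E'
from h import *
delta([.4855,-.2684,.098],88.75)
r.capture("top")
delta([.4855,-.2684,.098],88.75)
E
```

```text
tcp [ 0.4858 -0.2686  0.1005] ydir 88.82 tilt [-2.1e-03  2.0e-04 -1.0e+00] units dx dy dz [ 0.13  0.01 -0.02] wx units 0.02
tcp [ 0.4857 -0.2685  0.1006] ydir 88.82 tilt [-2.e-03  2.e-04 -1.e+00] units dx dy dz [ 0.13  0.   -0.01] wx units 0.02
```

Aligned. I'll lower in small steps and watch the force.

>>> arm_command(
  plan=[
    {"dx":0.3,"dy":0,"dz":0,"wx":0,"wy":0,"wz":0},
    {"dx":0.3,"dy":0,"dz":0,"wx":0,"wy":0,"wz":0},
    {"dx":0.2,"dy":0,"dz":0,"wx":0,"wy":0,"wz":0},
    {"dx":0,"dy":0,"dz":0,"wx":0,"wy":0,"wz":0},
  ],
)

```text
time_s: 7.85
tcp_pos: [0.4867, -0.2685, 0.0849]
eef_rot: [-11.7, 89.9, -12.9]
contact_force: [-0.1, -0.1, -1.3]
gripper_width: 0.0124
```

```bash
python3 - <<'E'
from h import *
delta([.4855,-.2684,.0595],88.75)
print(r.get_state()["contact_force"],r.get_state()["moment"])
E
```

```text
tcp [ 0.4867 -0.2685  0.0849] ydir 88.85 tilt [ 1.8e-03 -4.0e-04 -1.0e+00] units dx dy dz [ 1.27  0.01 -0.06] wx units 0.02
[-0.11456533 -0.06448597 -1.32227747] [-0.03841181  0.04121347 -0.00102221]
```

>>> arm_command(
  plan=[
    {"dx":0.3,"dy":0,"dz":0,"wx":0,"wy":0,"wz":0},
    {"dx":0.3,"dy":0,"dz":0,"wx":0,"wy":0,"wz":0},
    {"dx":0,"dy":0,"dz":0,"wx":0,"wy":0,"wz":0},
  ],
)

```text
time_s: 8.1
tcp_pos: [0.4874, -0.2692, 0.0721]
eef_rot: [-26.9, 89.8, -28.1]
contact_force: [0.5, -0.7, -4.0]
gripper_width: 0.0125
```

>>> arm_command(
  plan=[
    {"dx":0.2,"dy":0,"dz":0,"wx":0,"wy":0,"wz":0},
    {"dx":0.2,"dy":0,"dz":0,"wx":0,"wy":0,"wz":0},
    {"dx":0,"dy":0,"dz":0,"wx":0,"wy":0,"wz":0},
  ],
)

```text
time_s: 8.35
tcp_pos: [0.488, -0.2693, 0.0634]
eef_rot: [-22.3, 89.8, -23.4]
contact_force: [1.1, -1.4, -2.6]
gripper_width: 0.0124
```

>>> arm_command(
  plan=[
    {"dx":0.15,"dy":0,"dz":0,"wx":0,"wy":0,"wz":0},
    {"dx":0.1,"dy":0,"dz":0,"wx":0,"wy":0,"wz":0},
    {"dx":0,"dy":0,"dz":0,"wx":0,"wy":0,"wz":0},
  ],
)

```text
time_s: 8.6
tcp_pos: [0.4883, -0.2695, 0.0601]
eef_rot: [-30.8, 89.7, -31.9]
contact_force: [1.2, -1.4, -4.4]
gripper_width: 0.0122
```

>>> arm_command(
  plan=[
    {"dx":0.1,"dy":0,"dz":0,"wx":0,"wy":0,"wz":0},
    {"dx":0.1,"dy":0,"dz":0,"wx":0,"wy":0,"wz":0},
    {"dx":0,"dy":0,"dz":0,"wx":0,"wy":0,"wz":0},
  ],
)

```text
time_s: 8.85
tcp_pos: [0.4883, -0.2699, 0.0602]
eef_rot: [-37.9, 89.6, -38.9]
contact_force: [-0.4, -1.0, -4.8]
gripper_width: 0.0123
```

```bash
python3 - <<'E'
from h import *
delta([.4855,-.2684,.0595],88.75)
print(r.get_state()["contact_force"],r.get_state()["moment"])
p,d=r.capture("scene");cv2.imwrite("pics/s5.png",cv2.resize(p[170:310,250:430,::-1],None,fx=4,fy=4,interpolation=cv2.INTER_CUBIC))
E
```

```text
tcp [ 0.4883 -0.2699  0.0602] ydir 89.02 tilt [ 0.0051 -0.0041 -1.    ] units dx dy dz [ 0.04  0.07 -0.14] wx units 0.06
[-0.38848453 -1.01542326 -4.82813793] [-0.28238493 -0.17954627 -0.11358285]
```

View pics/s5.png

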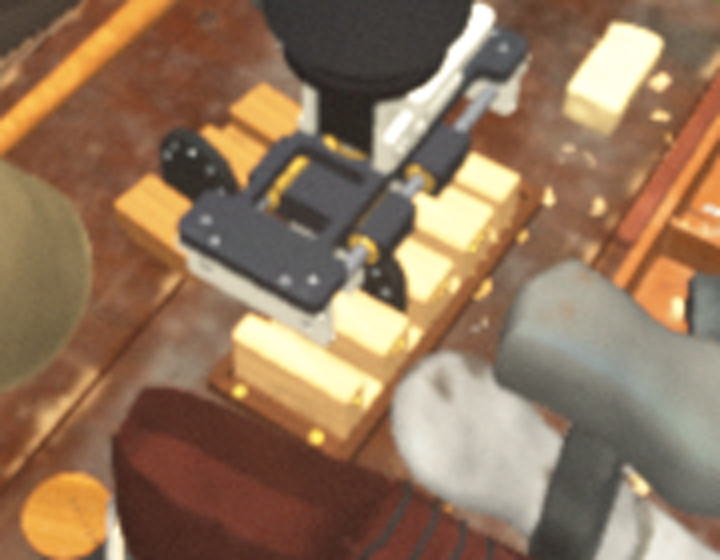

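>>> arm_command(
  plan=[
    {"dx":0.25,"dy":0,"dz":0,"wx":0,"wy":0,"wz":0},
    {"dx":0.25,"dy":0,"dz":0,"wx":0,"wy":0,"wz":0},
  ],
)

```text
time_s: 9.07
tcp_pos: [0.4909, -0.271, 0.055]
eef_rot: [-33.1, 89.3, -34.0]
contact_force: [-7.8, 5.6, 33.5]
gripper_width: 0.0126
```

>>> arm_command(
  plan=[
    {"dx":-0.1,"dy":0,"dz":0,"wx":0,"wy":0,"wz":0},
    {"dx":0,"dy":0,"dz":0,"wx":0,"wy":0,"wz":0},
  ],
)

```text
time_s: 9.23
tcp_pos: [0.491, -0.2709, 0.0573]
eef_rot: [-31.2, 89.2, -32.0]
contact_force: [-0.2, -0.3, 2.4]
gripper_width: 0.0122
```

>>> arm_command(
  plan=[
    {"dx":0,"dy":0,"dz":0,"wx":0,"wy":0,"wz":0},
    {"dx":0,"dy":0,"dz":0,"wx":0,"wy":0,"wz":0},
    {"dx":0,"dy":0,"dz":0,"wx":0,"wy":0,"wz":0},
  ],
  fingers=0.45,
)

```text
time_s: 9.48
tcp_pos: [0.4907, -0.2707, 0.056]
eef_rot: [-31.9, 89.3, -32.7]
contact_force: [-0.2, -0.6, 0.4]
gripper_width: 0.0229
```

```bash
python3 - <<'E'
from h import *
delta([.4855,-.2684,.0595],88.75)
print(r.get_state()["contact_force"],r.get_state()["moment"])
E
```

```text
tcp [ 0.4907 -0.2707  0.056 ] ydir 89.16 tilt [ 0.0104 -0.0067 -0.9999] units dx dy dz [-0.18  0.11 -0.26] wx units 0.09
[-0.20390162 -0.61030698  0.36145649] [0.02094941 0.03929934 0.02321099]
```

>>> arm_command(
  plan=[
    {"dx":-0.6,"dy":0,"dz":0,"wx":0,"wy":0.13,"wz":0.08},
    {"dx":-1,"dy":0,"dz":0,"wx":0,"wy":0,"wz":0},
    {"dx":-1,"dy":0,"dz":0,"wx":0,"wy":0,"wz":0},
    {"dx":-1,"dy":0,"dz":0,"wx":0,"wy":0,"wz":0},
    {"dx":-1,"dy":0,"dz":0,"wx":0,"wy":0,"wz":0},
    {"dx":-1,"dy":0,"dz":0,"wx":0,"wy":0,"wz":0},
    {"dx":0,"dy":0,"dz":0,"wx":0,"wy":0,"wz":0},
  ],
  fingers=0.3,
)

```text
time_s: 10.07
tcp_pos: [0.4881, -0.2702, 0.1669]
eef_rot: [168.4, 89.3, 167.5]
contact_force: [0.6, -1.0, 0.5]
gripper_width: 0.0303
```

```bash
python3 - <<'E'
from h import *
p,R,a,s=tool();print(p,a,R[:,0])
for n in("wrist","scene"):
    m=r.camera_model(n)
    p,d=r.capture(n);cv2.imwrite(f"pics/{n}6.png",p[:,:,::-1])
    P=pts(n,d,m);x,y,z=P[...,0],P[...,1],P[...,2]
    if n=="wrist":
        k=(x>.42)&(x<.55)&(y>-.42)&(y<-.17)&(z>.036)&(z<.05)
        print(cv2.minAreaRect((P[k][:,:2]*1000).astype(np.float32)))
    k=(x>.44)&(x<.55)&(y>-.31)&(y<-.23)&(z>.05)&(z<.1)
    print(n,k.sum(),P[k].mean(0),np.percentile(z[k],[50,95,99]))
    if n=="wrist":
        Q=P[k]*1000
        print(cv2.minAreaRect(Q[:,:2].astype(np.float32)))
        for a in range(50,80,4):
            kk=(Q[:,2]>a)&(Q[:,2]<a+4)
            if kk.sum()>5: print(a,kk.sum(),Q[kk].mean(0).round(1),Q[kk].min(0).round(1),Q[kk].max(0).round(1))
E
```

```text
[ 0.48813282 -0.27018561  0.16693778] 89.12876412529462 [-0.011759    0.00259938 -0.99992748]
((482.48272705078125, -291.1937255859375), (176.5181121826172, 70.40107727050781), 88.75906372070312)
wrist 839 [ 0.4805031  -0.27079287  0.0701657 ] [0.07231925 0.07613295 0.07660626]
((484.86566162109375, -270.88568115234375), (13.141743659973145, 53.70375442504883), 88.79546356201172)
50 19 [ 458.4 -269.9   52.7] [ 458.  -276.3   50.2] [ 459.  -264.5   53.9]
54 31 [ 459.4 -270.6   56.3] [ 458.5 -276.2   54.1] [ 460.2 -264.6   58. ]
58 52 [ 472.6 -270.6   60. ] [ 459.7 -276.3   58. ] [ 511.8 -264.7   62. ]
62 83 [ 474.5 -270.7   64.4] [ 460.8 -277.7   62. ] [ 508.8 -264.    66. ]
66 121 [ 480.  -271.    68.1] [ 463.7 -277.7   66. ] [ 506.8 -264.1   70. ]
70 237 [ 483.3 -270.9   72.3] [ 467.3 -277.3   70. ] [ 503.3 -264.3   74. ]
74 296 [ 485.2 -270.8   75.3] [ 473.1 -276.6   74. ] [ 499.2 -265.2   77.5]
scene 254 [ 0.48294416 -0.26617452  0.06492322] [0.06604994 0.0754134  0.0769526 ]
```

View pics/wrist6.png

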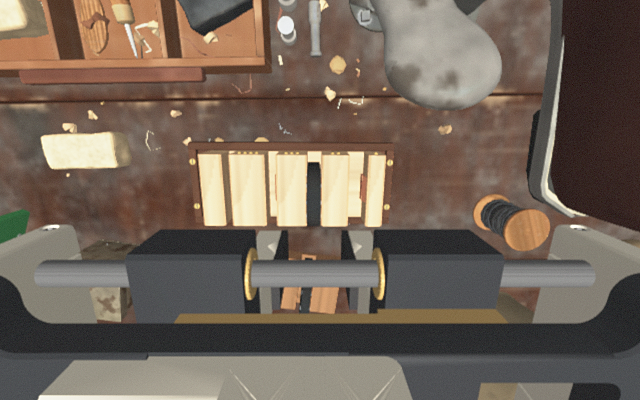

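```bash
cat > fit.py <<'E'
from h import *
from scipy.optimize import least_squares
def apex(P,box,ang):
    x,y,z=P[...,0],P[...,1],P[...,2]
    k=(x>box[0])&(x<box[1])&(y>box[2])&(y<box[3])&(z>.048)&(z<.1)
    Q=P[k]*1000;a=np.radians(ang-90)
    u=Q[:,0]*np.cos(a)+Q[:,1]*np.sin(a)
    f=lambda q:np.hypot(u-q[0],Q[:,2]-q[1])-28
    s=least_squares(f,[u.mean(),40],loss="soft_l1")
    v=-Q[:,0]*np.sin(a)+Q[:,1]*np.cos(a)
    up=Q[:,2]>70
    # tilt: v vs z
    print("n",k.sum(),"centre u",s.x[0].round(1),"apex z",(s.x[1]+28).round(2),"v mid",((np.percentile(v,2)+np.percentile(v,98))/2).round(1), "world x",(s.x[0]*np.cos(a)-v.mean()*np.sin(a)).round(1))
E
python3 - <<'E'
from fit import *
import plant
d=np.load("pics/w1.npy")
E
python3 - <<'E'
from fit import *
for n in("wrist",):
    m=r.camera_model(n);p,d=r.capture(n);P=pts(n,d,m)
    apex(P,(.44,.55,-.31,-.23),88.75)
    x,y,z=P[...,0],P[...,1],P[...,2]
    k=(x>.45)&(x<.51)&(y>-.37)&(y<-.2)&(z>.039)&(z<.045);print("block top",np.median(z[k]))
    k=(x>.42)&(x<.44)&(y>-.37)&(y<-.2)&(z<.006);print("bench",np.median(z[k]))
    apex(P,(.56,.64,-.305,-.24),81.7)
d=np.load("pics/top0.npy");P=pts("top",d);print("top0:")
apex(P,(.54,.66,-.305,-.24),81.7);apex(P,(.54,.66,-.36,-.305),81.7)
p,d=r.capture("top");P=pts("top",d);apex(P,(.56,.66,-.305,-.24),81.7)
E
```

```text
n 877 centre u 491.7 apex z 75.69 v mid -260.5 world x 485.9
block top 0.041790062279174076
bench -5.568468910938084e-05
n 251 centre u 631.0 apex z 69.47 v mid -192.7 world x 596.6
top0:
n 121 centre u 633.4 apex z 69.26 v mid -191.2 world x 599.1
n 153 centre u 636.1 apex z 69.69 v mid -241.2 world x 594.6
n 121 centre u 633.5 apex z 69.45 v mid -191.2 world x 599.2
```

>>> arm_command(
  plan=[
    {"dx":0.5,"dy":0,"dz":0,"wx":0,"wy":-0.15,"wz":-0.03},
    {"dx":0.9,"dy":0,"dz":0,"wx":0,"wy":0,"wz":0},
    {"dx":0.9,"dy":0,"dz":0,"wx":0,"wy":0,"wz":0},
    {"dx":0.7,"dy":0,"dz":0,"wx":0,"wy":0,"wz":0},
    {"dx":0.0,"dy":0,"dz":0,"wx":0,"wy":0,"wz":0},
    {"dx":0,"dy":0,"dz":0,"wx":0,"wy":0,"wz":0},
  ],
  fingers=1,
)

```text
time_s: 10.77
tcp_pos: [0.4819, -0.2684, 0.0945]
eef_rot: [164.4, 89.2, 163.5]
contact_force: [1.4, -0.3, 0.3]
gripper_width: 0.0009
```

```bash
python3 - <<'E'
from h import *
delta([.4885,-.2708,.087],88.75)
s=r.get_state();print(s["contact_force"],s["gripper_width"])
E
```

```text
tcp [ 0.4819 -0.2684  0.0945] ydir 89.05 tilt [-0.0142  0.0042 -0.9999] units dx dy dz [ 0.37 -0.12  0.34] wx units 0.07
[ 1.41939641 -0.2893596   0.33859523] 0.0009036111860040988
```

>>> arm_command(
  plan=[
    {"dx":0,"dy":-0.12,"dz":0.34,"wx":0.07,"wy":-0.18,"wz":-0.05},
    {"dx":0,"dy":0,"dz":0,"wx":0,"wy":0,"wz":0},
  ],
)

```text
time_s: 10.93
tcp_pos: [0.489, -0.2711, 0.0941]
eef_rot: [-136.3, 90.0, -137.5]
contact_force: [0.0, 0.8, 0.6]
gripper_width: 0.0002
```

```bash
python3 - <<'E'
from h import *
delta([.4885,-.2708,.087],88.75)
E
```

```text
tcp [ 0.489  -0.2711  0.0941] ydir 88.71 tilt [-4.e-04 -3.e-04 -1.e+00] units dx dy dz [ 0.36  0.01 -0.03] wx units -0.01
```

>>> arm_command(
  plan=[
    {"dx":0.2,"dy":0,"dz":0,"wx":0,"wy":0,"wz":0},
    {"dx":0.1,"dy":0,"dz":0,"wx":0,"wy":0,"wz":0},
  ],
)

```text
time_s: 11.1
tcp_pos: [0.4903, -0.2715, 0.0893]
eef_rot: [-22.1, 89.8, -23.4]
contact_force: [-0.6, -0.3, 0.7]
gripper_width: 0.0004
```

>>> arm_command(
  plan=[
    {"dx":0.1,"dy":0,"dz":0,"wx":0,"wy":0,"wz":0},
    {"dx":0.1,"dy":0,"dz":0,"wx":0,"wy":0,"wz":0},
  ],
)

```text
time_s: 11.27
tcp_pos: [0.491, -0.2717, 0.086]
eef_rot: [-19.4, 89.7, -20.7]
contact_force: [0.3, 0.1, 3.5]
gripper_width: 0.0008
```

>>> arm_command(
  plan=[
    {"dx":0.1,"dy":0,"dz":0,"wx":0,"wy":0,"wz":0},
    {"dx":0.1,"dy":0,"dz":0,"wx":0,"wy":0,"wz":0},
  ],
)

```text
time_s: 11.43
tcp_pos: [0.4915, -0.2722, 0.0844]
eef_rot: [-28.3, 89.6, -29.5]
contact_force: [-9.8, 5.3, 31.6]
gripper_width: 0.0005
```

>>> arm_command(
  plan=[
    {"dx":0.15,"dy":0,"dz":0,"wx":0,"wy":0,"wz":0},
  ],
)

```text
time_s: 11.52
tcp_pos: [0.4915, -0.2727, 0.0843]
eef_rot: [-37.8, 89.6, -38.9]
contact_force: [-11.6, 5.7, 37.6]
gripper_width: 0.0002
```

>>> arm_command(
  plan=[
    {"dx":-0.3,"dy":0,"dz":0,"wx":0,"wy":0.1,"wz":0.05},
    {"dx":-1,"dy":0,"dz":0,"wx":0,"wy":0,"wz":0},
    {"dx":-1,"dy":0,"dz":0,"wx":0,"wy":0,"wz":0},
    {"dx":-1,"dy":0,"dz":0,"wx":0,"wy":0,"wz":0},
    {"dx":-1,"dy":0,"dz":0,"wx":0,"wy":0,"wz":0},
    {"dx":0,"dy":0,"dz":0,"wx":0,"wy":0,"wz":0},
  ],
  fingers=0.2,
)

```text
time_s: 12.02
tcp_pos: [0.4904, -0.2727, 0.1747]
eef_rot: [-168.7, 89.8, -169.8]
contact_force: [0.9, -0.3, 0.4]
gripper_width: 0.0329
```

```bash
python3 - <<'E'
from fit import *
for n in("wrist",):
    m=r.camera_model(n);p,d=r.capture(n);P=pts(n,d,m)
    cv2.imwrite("pics/w7.png",cv2.resize(p[130:250,180:420,::-1],None,fx=3.3,fy=3.3,interpolation=cv2.INTER_CUBIC))
    apex(P,(.44,.55,-.31,-.23),88.75)
    x,y,z=P[...,0],P[...,1],P[...,2]
    k=(x>.45)&(x<.51)&(y>-.37)&(y<-.2)&(z>.039)&(z<.045);print("block top",np.median(z[k]))
    k=(x>.42)&(x<.55)&(y>-.42)&(y<-.17)&(z>.036)&(z<.05)
    print(cv2.minAreaRect((P[k][:,:2]*1000).astype(np.float32)))
    k=(x>.44)&(x<.55)&(y>-.31)&(y<-.23)&(z>.05)&(z<.1)
    print(cv2.minAreaRect((P[k][:,:2]*1000).astype(np.float32)))
delta([.596,-.282,.15],81.72)
E
```

```text
n 800 centre u 491.8 apex z 73.62 v mid -261.3 world x 485.9
block top 0.04180209832351732
((482.55224609375, -292.13214111328125), (176.34381103515625, 70.58596801757812), 88.87394714355469)
((484.97186279296875, -272.2487487792969), (12.981912612915039, 53.53352355957031), 88.91513061523438)
tcp [ 0.4897 -0.2722  0.1729] ydir 88.88 tilt [-5.1e-03  4.0e-04 -1.0e+00] units dx dy dz [ 1.12 -0.38  5.33] wx units 1.56
```

View pics/w7.png

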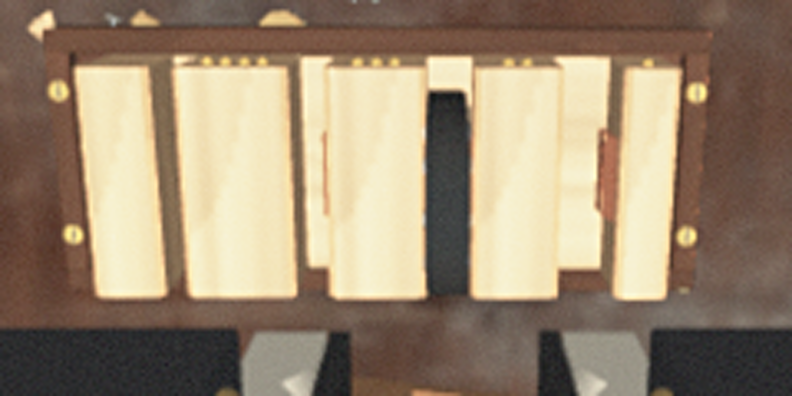

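The crop shows lift_1 seated in the two-tack 14 mm slot (crop 448,190). Its fitted apex is 73.6 mm, and the same fit reads about 0.5 mm low on the rack lift, so it is home. Next is lift_2.

>>> arm_command(
  plan=[
    {"dx":0,"dy":-0.05,"dz":0.77,"wx":0,"wy":0,"wz":0},
    {"dx":0,"dy":-0.05,"dz":0.77,"wx":0,"wy":0,"wz":0},
    {"dx":0,"dy":-0.05,"dz":0.77,"wx":0,"wy":0,"wz":0},
    {"dx":0,"dy":-0.05,"dz":0.77,"wx":0,"wy":0,"wz":0},
    {"dx":0,"dy":-0.05,"dz":0.77,"wx":0,"wy":0,"wz":0},
    {"dx":0,"dy":-0.05,"dz":0.77,"wx":0,"wy":0,"wz":0},
    {"dx":0,"dy":-0.05,"dz":0.77,"wx":0,"wy":0,"wz":0},
    {"dx":0.5,"dy":0,"dz":0,"wx":0.8,"wy":-0.06,"wz":0},
    {"dx":0.5,"dy":0,"dz":0,"wx":0.76,"wy":0,"wz":0},
    {"dx":0.5,"dy":0,"dz":0,"wx":0,"wy":0,"wz":0},
    {"dx":0,"dy":0,"dz":0,"wx":0,"wy":0,"wz":0},
  ],
)

```text
time_s: 12.98
tcp_pos: [0.5979, -0.2798, 0.1313]
eef_rot: [158.3, 89.5, 149.7]
contact_force: [-0.5, 0.4, -1.4]
gripper_width: 0.0355
```

```bash
python3 - <<'E'
from fit import *
delta([.5975,-.282,.055],81.72)
m=r.camera_model("wrist");p,d=r.capture("wrist");P=pts("wrist",d,m)
apex(P,(.55,.66,-.32,-.25),81.7)
x,y,z=P[...,0],P[...,1],P[...,2]
k=(x>.55)&(x<.66)&(y>-.305)&(y<-.255)&(z>.05)&(z<.08)
print(cv2.minAreaRect((P[k][:,:2]*1000).astype(np.float32)))
cv2.imwrite("pics/w8.png",p[:,:,::-1])
E
```

```text
tcp [ 0.5979 -0.2798  0.1313] ydir 81.43 tilt [-0.0083  0.0048 -1.    ] units dx dy dz [ 3.81 -0.12  0.03] wx units -0.06
n 751 centre u 630.8 apex z 69.43 v mid -192.7 world x 596.4
((595.506591796875, -281.42877197265625), (9.64236068725586, 51.87516784667969), 81.27542114257812)
```

View pics/w8.png

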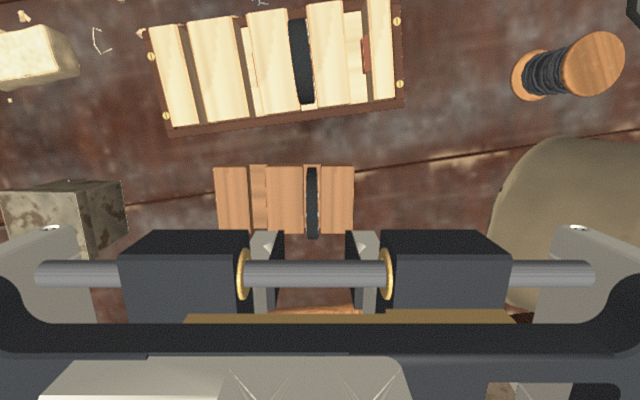

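>>> arm_command(
  plan=[
    {"dx":0.5,"dy":-0.09,"dz":0.03,"wx":-0.06,"wy":-0.11,"wz":-0.05},
    {"dx":0.9,"dy":0,"dz":0,"wx":0,"wy":0,"wz":0},
    {"dx":0.9,"dy":0,"dz":0,"wx":0,"wy":0,"wz":0},
    {"dx":0.7,"dy":0,"dz":0,"wx":0,"wy":0,"wz":0},
    {"dx":0.0,"dy":0,"dz":0,"wx":0,"wy":0,"wz":0},
    {"dx":0,"dy":0,"dz":0,"wx":0,"wy":0,"wz":0},
  ],
)

```text
time_s: 13.53
tcp_pos: [0.5991, -0.2828, 0.0731]
eef_rot: [-28.5, 89.7, -36.1]
contact_force: [-0.6, -0.4, 0.6]
gripper_width: 0.0349
```

```bash
python3 - <<'E'
from h import *
delta([.5975,-.2817,.055],81.72)
E
```

```text
tcp [ 0.5991 -0.2828  0.0731] ydir 82.34 tilt [ 0.004  -0.0029 -1.    ] units dx dy dz [ 0.9   0.05 -0.09] wx units 0.14
```

>>> arm_command(
  plan=[
    {"dx":0.5,"dy":0.05,"dz":-0.09,"wx":0.14,"wy":0.05,"wz":0.03},
    {"dx":0.4,"dy":0,"dz":0,"wx":0,"wy":0,"wz":0},
    {"dx":0.0,"dy":0,"dz":0,"wx":0,"wy":0,"wz":0},
  ],
)

```text
time_s: 13.78
tcp_pos: [0.5986, -0.2819, 0.0565]
eef_rot: [0.2, 89.8, -8.1]
contact_force: [-0.3, 0.3, -0.9]
gripper_width: 0.0351
```

```bash
python3 - <<'E'
from h import *
delta([.5975,-.2817,.055],81.72)
p,d=r.capture("wrist");cv2.imwrite("pics/w9.png",p[100:300,200:460,::-1].repeat(3,0).repeat(3,1)[:600])
E
```

```text
tcp [ 0.5986 -0.2819  0.0565] ydir 81.73 tilt [ 3.6e-03 -5.0e-04 -1.0e+00] units dx dy dz [ 0.08 -0.   -0.06] wx units 0.0
```

View pics/w9.png

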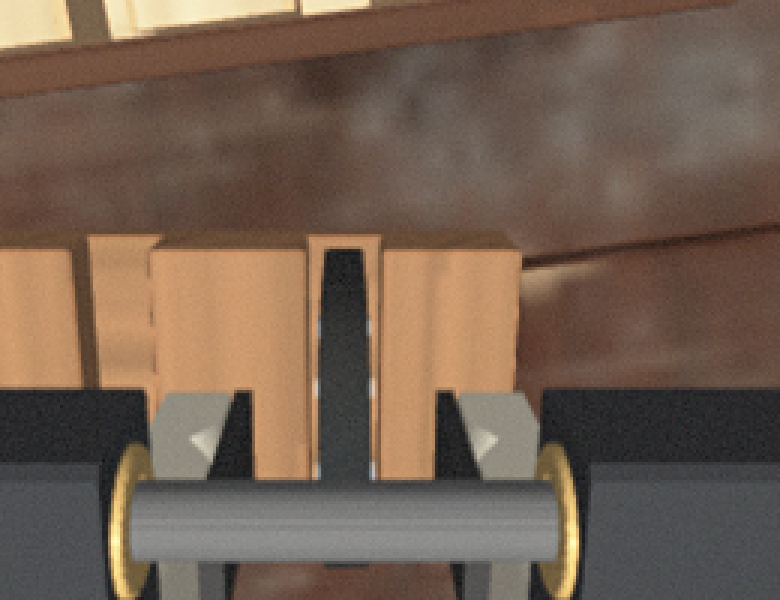

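The lift is again centred between the pads (crop column 344). Closing.

>>> arm_command(
  plan=[
    {"dx":0,"dy":0,"dz":0,"wx":0,"wy":0,"wz":0},
    {"dx":0,"dy":0,"dz":0,"wx":0,"wy":0,"wz":0},
    {"dx":0,"dy":0,"dz":0,"wx":0,"wy":0,"wz":0},
    {"dx":0,"dy":0,"dz":0,"wx":0,"wy":0,"wz":0},
    {"dx":0,"dy":0,"dz":0,"wx":0,"wy":0,"wz":0},
    {"dx":0,"dy":0,"dz":0,"wx":0,"wy":0,"wz":0},
    {"dx":0,"dy":0,"dz":0,"wx":0,"wy":0,"wz":0},
  ],
  fingers=1,
)

```text
time_s: 14.42
tcp_pos: [0.6, -0.2822, 0.0593]
eef_rot: [-4.6, 89.6, -12.9]
contact_force: [-0.6, 0.6, -1.0]
gripper_width: 0.0089
```

>>> arm_command(
  plan=[
    {"dx":-0.8,"dy":0,"dz":0,"wx":0,"wy":0,"wz":0},
    {"dx":-1,"dy":0,"dz":0,"wx":0,"wy":0,"wz":0},
    {"dx":-1,"dy":0,"dz":0,"wx":0,"wy":0,"wz":0},
    {"dx":-1,"dy":0,"dz":0,"wx":0,"wy":0,"wz":0},
    {"dx":-1,"dy":0,"dz":0,"wx":0,"wy":0,"wz":0},
    {"dx":0,"dy":0,"dz":0,"wx":-0.8,"wy":0,"wz":0},
    {"dx":0,"dy":0,"dz":0,"wx":-0.73,"wy":0,"wz":0},
    {"dx":0,"dy":0,"dz":0,"wx":0,"wy":0,"wz":0},
  ],
)

```text
time_s: 15.08
tcp_pos: [0.598, -0.2818, 0.1586]
eef_rot: [-8.9, 89.8, -9.9]
contact_force: [0.6, 0.3, -0.9]
gripper_width: 0.0088
```

```bash
python3 - <<'E'
from h import *
delta([.4855,-.313,.155],88.75)
print(r.get_state()["gripper_width"])
E
```

```text
tcp [ 0.598  -0.2818  0.1586] ydir 89.03 tilt [ 3.5e-03 -6.0e-04 -1.0e+00] units dx dy dz [ 0.16 -1.65 -5.6 ] wx units 0.06
0.0088435865360422
```

>>> arm_command(
  plan=[
    {"dx":0,"dy":-0.24,"dz":-0.8,"wx":0,"wy":0,"wz":0},
    {"dx":0,"dy":-0.24,"dz":-0.8,"wx":0,"wy":0,"wz":0},
    {"dx":0,"dy":-0.24,"dz":-0.8,"wx":0,"wy":0,"wz":0},
    {"dx":0,"dy":-0.24,"dz":-0.8,"wx":0,"wy":0,"wz":0},
    {"dx":0,"dy":-0.24,"dz":-0.8,"wx":0,"wy":0,"wz":0},
    {"dx":0,"dy":-0.24,"dz":-0.8,"wx":0,"wy":0,"wz":0},
    {"dx":0,"dy":-0.24,"dz":-0.8,"wx":0,"wy":0,"wz":0},
    {"dx":0,"dy":0,"dz":0,"wx":0,"wy":0,"wz":0},
    {"dx":0,"dy":0,"dz":0,"wx":0,"wy":0,"wz":0},
  ],
)

```text
time_s: 15.83
tcp_pos: [0.4788, -0.3127, 0.155]
eef_rot: [118.8, 89.9, 116.9]
contact_force: [-0.1, -0.3, 0.3]
gripper_width: 0.0088
```

```bash
python3 - <<'E'
from fit import *
delta([.4855,-.313,.1],88.75)
m=r.camera_model("wrist");p,d=r.capture("wrist");P=pts("wrist",d,m)
cv2.imwrite("pics/w10.png",cv2.resize(p[130:260,180:420,::-1],None,fx=3.3,fy=3.3,interpolation=cv2.INTER_CUBIC))
x,y,z=P[...,0],P[...,1],P[...,2]
k=(x>.42)&(x<.55)&(y>-.42)&(y<-.17)&(z>.036)&(z<.05)
print(cv2.minAreaRect((P[k][:,:2]*1000).astype(np.float32)))
for row in (190,200,210,220):
    q=P[row]; print(row,"held",np.round(np.array([q[i] for i in np.where((q[:,2]>.1)&(q[:,2]<.2))[0]][::30])*1000,1).tolist() )
    t=(q[:,2]>.1)&(q[:,2]<.2); print("held y range",q[t][:,1].min(),q[t][:,1].max(),q[t][:,0].mean())
    for c in range(1,640):
        if q[c][2]>.039 and q[c][2]<.046 and q[c-1][2]<.036 and -.39<q[c][1]<-.19: print("  edge up",(q[c]*1000).round(1))
        if q[c-1][2]>.039 and q[c-1][2]<.046 and q[c][2]<.036 and -.39<q[c][1]<-.19: print("  edge dn",(q[c-1]*1000).round(1))
E
```

```text
tcp [ 0.4788 -0.3127  0.155 ] ydir 88.06 tilt [-7.0e-04  1.4e-03 -1.0e+00] units dx dy dz [ 2.75 -0.01  0.34] wx units -0.15
((481.2587585449219, -292.05120849609375), (176.80601501464844, 68.12069702148438), 88.7917709350586)
190 held [[447.2, -315.8, 131.9], [458.1, -113.5, 115.9]]
held y range -0.3157924605815378 -0.10435602356806482 0.4555964824283837
  edge up [ 468.4 -379.2   39.7]
  edge dn [ 473.3 -237.9   39.3]
  edge up [ 473.8 -220.5   39.7]
  edge dn [ 473.6 -205.8   42.2]
200 held [[449.1, -316.1, 146.9], [465.0, -112.7, 115.6]]
held y range -0.31614315857830017 -0.10110376565581865 0.4608950266956756
  edge up [ 478.  -379.2   39.9]
  edge up [ 479.2 -351.5   39. ]
  edge dn [ 482.7 -238.6   39.9]
  edge dn [ 483.1 -206.    42.2]
210 held [[452.5, -316.1, 154.3], [472.1, -105.5, 116.1]]
held y range -0.3161193759644592 -0.09750977664956056 0.4658540201496889
  edge up [ 487.8 -380.3   39.6]
  edge up [ 488.6 -351.    40.3]
  edge dn [ 492.5 -238.3   40.1]
  edge dn [ 493.4 -205.5   40.5]
220 held [[456.5, -316.7, 158.6], [480.1, -93.2, 114.7]]
held y range -0.3167090469993783 -0.09036411694494396 0.4677515985849923
  edge up [ 497.8 -380.3   39.7]
  edge up [ 498.6 -351.8   40.1]
  edge dn [ 502.1 -239.1   40.9]
  edge dn [ 503.  -206.2   41.7]
```

View pics/w10.png

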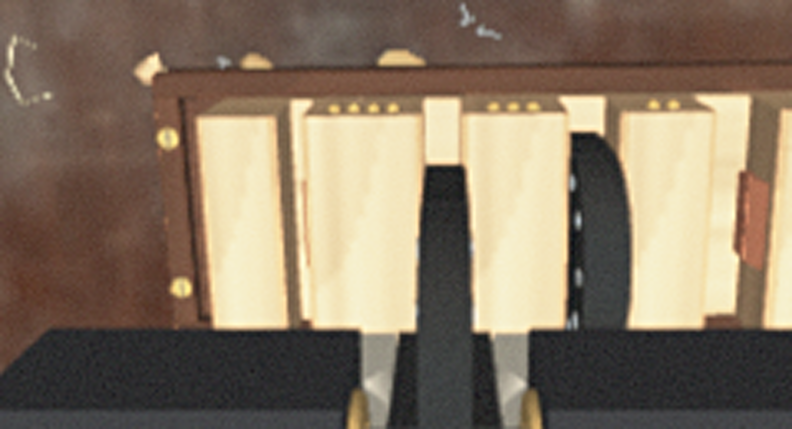

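>>> arm_command(
  plan=[
    {"dx":0.4,"dy":-0.02,"dz":0.2,"wx":-0.15,"wy":0,"wz":0},
    {"dx":0.7,"dy":0,"dz":0,"wx":0,"wy":0,"wz":0},
    {"dx":0.7,"dy":0,"dz":0,"wx":0,"wy":0,"wz":0},
    {"dx":0.4,"dy":0,"dz":0,"wx":0,"wy":0,"wz":0},
    {"dx":0,"dy":0,"dz":0,"wx":0,"wy":0,"wz":0},
    {"dx":0,"dy":0,"dz":0,"wx":0,"wy":0,"wz":0},
  ],
)

```text
time_s: 16.38
tcp_pos: [0.4875, -0.3126, 0.107]
eef_rot: [96.6, 89.9, 95.5]
contact_force: [0.4, -0.2, -0.9]
gripper_width: 0.0084
```

```bash
python3 - <<'E'
from h import *
delta([.4845,-.3131,.1],88.75)
E
```

```text
tcp [ 0.4875 -0.3126  0.107 ] ydir 88.9 tilt [-1.e-04  1.e-03 -1.e+00] units dx dy dz [ 0.35 -0.03 -0.15] wx units 0.03
```

>>> arm_command(
  plan=[
    {"dx":0.1,"dy":-0.03,"dz":-0.2,"wx":0.03,"wy":0,"wz":0},
    {"dx":0.3,"dy":0,"dz":0,"wx":0,"wy":0,"wz":0},
    {"dx":0.0,"dy":0,"dz":0,"wx":0,"wy":0,"wz":0},
  ],
)

```text
time_s: 16.63
tcp_pos: [0.4843, -0.3131, 0.0988]
eef_rot: [51.6, 90.0, 50.4]
contact_force: [-0.6, -0.3, -1.4]
gripper_width: 0.0086
```

```bash
python3 - <<'E'
from h import *
delta([.4845,-.3131,.085],88.75)
E
```

```text
tcp [ 0.4843 -0.3131  0.0988] ydir 88.8 tilt [ 5.e-04  6.e-04 -1.e+00] units dx dy dz [0.69 0.   0.01] wx units 0.01
```

Well aligned. Lowering in small steps.

>>> arm_command(
  plan=[
    {"dx":0.3,"dy":0,"dz":0,"wx":0,"wy":0,"wz":0},
    {"dx":0.25,"dy":0,"dz":0,"wx":0,"wy":0,"wz":0},
    {"dx":0,"dy":0,"dz":0,"wx":0,"wy":0,"wz":0},
  ],
)

```text
time_s: 16.88
tcp_pos: [0.4848, -0.3134, 0.0877]
eef_rot: [2.2, 89.9, 1.0]
contact_force: [0.8, 1.0, -0.6]
gripper_width: 0.0086
```

>>> arm_command(
  plan=[
    {"dx":0.25,"dy":0,"dz":0,"wx":0,"wy":0,"wz":0},
    {"dx":0.25,"dy":0,"dz":0,"wx":0,"wy":0,"wz":0},
    {"dx":0,"dy":0,"dz":0,"wx":0,"wy":0,"wz":0},
  ],
)

```text
time_s: 17.13
tcp_pos: [0.4856, -0.314, 0.0774]
eef_rot: [-14.3, 89.8, -15.5]
contact_force: [0.2, -0.3, -2.0]
gripper_width: 0.009
```

>>> arm_command(
  plan=[
    {"dx":0.2,"dy":0,"dz":0,"wx":0,"wy":0,"wz":0},
    {"dx":0.2,"dy":0,"dz":0,"wx":0,"wy":0,"wz":0},
    {"dx":0,"dy":0,"dz":0,"wx":0,"wy":0,"wz":0},
  ],
)

```text
time_s: 17.38
tcp_pos: [0.4862, -0.314, 0.0693]
eef_rot: [-13.0, 89.7, -14.1]
contact_force: [0.8, -0.9, -3.3]
gripper_width: 0.0091
```

>>> arm_command(
  plan=[
    {"dx":0.15,"dy":0,"dz":0,"wx":0,"wy":0,"wz":0},
    {"dx":0.15,"dy":0,"dz":0,"wx":0,"wy":0,"wz":0},
    {"dx":0,"dy":0,"dz":0,"wx":0,"wy":0,"wz":0},
  ],
)

```text
time_s: 17.63
tcp_pos: [0.4866, -0.314, 0.0629]
eef_rot: [-13.0, 89.6, -14.2]
contact_force: [0.7, -0.0, -1.0]
gripper_width: 0.0088
```

```bash
python3 - <<'E'
from h import *
delta([.4845,-.3131,.0605],88.75)
print(r.get_state()["contact_force"])
E
```

```text
tcp [ 0.4866 -0.314   0.0629] ydir 88.82 tilt [ 0.0061 -0.0015 -1.    ] units dx dy dz [ 0.12  0.04 -0.11] wx units 0.02
[ 0.65848377 -0.04693289 -1.03756191]
```

>>> arm_command(
  plan=[
    {"dx":0.1,"dy":0,"dz":0,"wx":0,"wy":0.08,"wz":0},
    {"dx":0.1,"dy":0,"dz":0,"wx":0,"wy":0,"wz":0},
  ],
)

```text
time_s: 17.8
tcp_pos: [0.487, -0.3149, 0.0627]
eef_rot: [-92.0, 89.8, -93.1]
contact_force: [-7.7, 4.8, 26.0]
gripper_width: 0.0087
```

>>> arm_command(
  plan=[
    {"dx":0.1,"dy":0,"dz":0,"wx":0,"wy":0,"wz":0},
  ],
)

```text
time_s: 17.88
tcp_pos: [0.4869, -0.3151, 0.0627]
eef_rot: [-90.1, 89.8, -91.1]
contact_force: [-6.7, 5.3, 20.7]
gripper_width: 0.0089
```

>>> arm_command(
  plan=[
    {"dx":-0.05,"dy":0,"dz":0,"wx":0,"wy":0,"wz":0},
    {"dx":0,"dy":0,"dz":0,"wx":0,"wy":0,"wz":0},
    {"dx":0,"dy":0,"dz":0,"wx":0,"wy":0,"wz":0},
    {"dx":0,"dy":0,"dz":0,"wx":0,"wy":0,"wz":0},
  ],
  fingers=0.55,
)

```text
time_s: 18.22
tcp_pos: [0.4866, -0.3151, 0.0644]
eef_rot: [-85.4, 89.7, -86.4]
contact_force: [0.8, -0.2, 0.0]
gripper_width: 0.0193
```

>>> arm_command(
  plan=[
    {"dx":-0.6,"dy":0,"dz":0,"wx":0,"wy":0,"wz":0},
    {"dx":-1,"dy":0,"dz":0,"wx":0,"wy":0,"wz":0},
    {"dx":-1,"dy":0,"dz":0,"wx":0,"wy":0,"wz":0},
    {"dx":-1,"dy":0,"dz":0,"wx":0,"wy":0,"wz":0},
    {"dx":-1,"dy":0,"dz":0,"wx":0,"wy":0,"wz":0},
    {"dx":-1,"dy":0,"dz":0,"wx":0,"wy":0,"wz":0},
    {"dx":0,"dy":0,"dz":0,"wx":0,"wy":0,"wz":0},
    {"dx":0,"dy":0,"dz":0,"wx":0,"wy":0,"wz":0},
  ],
)

```text
time_s: 18.88
tcp_pos: [0.4843, -0.3139, 0.1759]
eef_rot: [-171.8, 89.5, -172.8]
contact_force: [-0.0, 0.1, -0.5]
gripper_width: 0.02
```

```bash
cat > chk.py <<'E'
from fit import *
import sys
m=r.camera_model("wrist");p,d=r.capture("wrist");P=pts("wrist",d,m)
cv2.imwrite(sys.argv[1],cv2.resize(p[110:250,180:420,::-1],None,fx=3.3,fy=3.3,interpolation=cv2.INTER_CUBIC))
apex(P,(.44,.55,-.293,-.245),88.75);apex(P,(.44,.55,-.34,-.294),88.75)
x,y,z=P[...,0],P[...,1],P[...,2]
k=(x>.42)&(x<.55)&(y>-.42)&(y<-.17)&(z>.036)&(z<.05)
print(cv2.minAreaRect((P[k][:,:2]*1000).astype(np.float32)),np.median(z[k]))
for a,b in((-.293,-.245),(-.34,-.294)):
    k=(x>.44)&(x<.55)&(y>a)&(y<b)&(z>.05)&(z<.1)
    print(cv2.minAreaRect((P[k][:,:2]*1000).astype(np.float32)))
k=(x>.42)&(x<.46)&(z>.0085)&(z<.0135)&(y>-.41)&(y<-.18);print("rim y",np.percentile(y[k],[1,99]))
delta([.487,-.3148,.09],88.75)
E
python3 chk.py pics/w11.png
```

```text
n 918 centre u 491.7 apex z 73.41 v mid -262.8 world x 485.8
n 569 centre u 489.8 apex z 73.48 v mid -304.4 world x 483.0
((482.369140625, -293.2176513671875), (176.2437286376953, 70.41556549072266), 88.85968017578125) 0.04181319618372765
((484.6355895996094, -273.3546142578125), (13.04444408416748, 53.065006256103516), 88.54540252685547)
((481.853271484375, -314.95733642578125), (9.958508491516113, 53.34916687011719), 88.60502624511719)
rim y [-0.39937009 -0.1888216 ]
tcp [ 0.4846 -0.3141  0.1761] ydir 88.93 tilt [-0.0091 -0.0016 -1.    ] units dx dy dz [ 4.3  -0.02  0.16] wx units 0.04
```

View pics/w11.png

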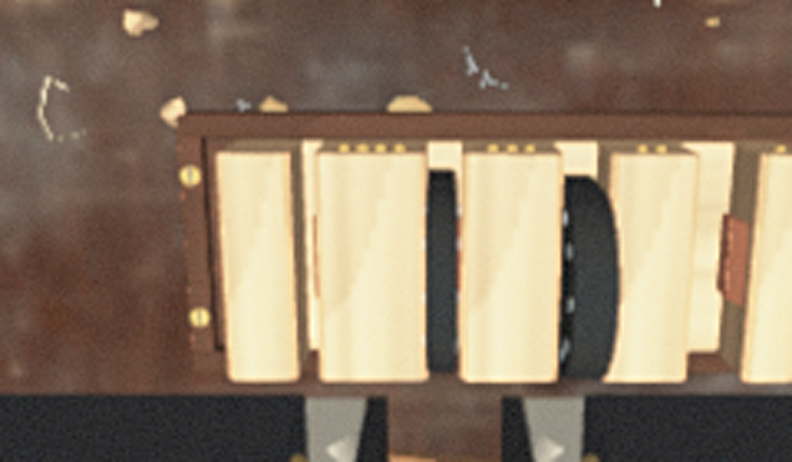

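Both lifts read as home, with apexes of 73.4 and 73.5 mm. I'll move the arm aside and cross-check with the top camera.

>>> arm_command(
  plan=[
    {"dx":-1,"dy":0,"dz":0,"wx":0,"wy":0,"wz":0},
    {"dx":-1,"dy":-1,"dz":0,"wx":0,"wy":0,"wz":0},
    {"dx":0,"dy":-1,"dz":0,"wx":0,"wy":0,"wz":0},
    {"dx":0,"dy":-1,"dz":0,"wx":0,"wy":0,"wz":0},
    {"dx":0,"dy":-1,"dz":0,"wx":0,"wy":0,"wz":0},
    {"dx":0,"dy":-1,"dz":0,"wx":0,"wy":0,"wz":0},
    {"dx":0,"dy":-1,"dz":0,"wx":0,"wy":0,"wz":0},
    {"dx":0,"dy":-1,"dz":0,"wx":0,"wy":0,"wz":0},
    {"dx":0,"dy":-1,"dz":0,"wx":0,"wy":0,"wz":0},
    {"dx":0,"dy":-1,"dz":0,"wx":0,"wy":0,"wz":0},
    {"dx":0,"dy":-1,"dz":0,"wx":0,"wy":0,"wz":0},
    {"dx":0,"dy":-1,"dz":0,"wx":0,"wy":0,"wz":0},
    {"dx":0,"dy":-1,"dz":0,"wx":0,"wy":0,"wz":0},
    {"dx":0,"dy":0,"dz":0,"wx":0,"wy":0,"wz":0},
  ],
)

```text
time_s: 20.1
tcp_pos: [0.4755, -0.5611, 0.1964]
eef_rot: [158.9, 88.1, 158.0]
contact_force: [0.6, 0.4, -1.0]
gripper_width: 0.0193
```

```bash
python3 - <<'E'
from fit import *
for n in("top","scene"):
    p,d=r.capture(n);P=pts(n,d)
    cv2.imwrite(f"pics/{n}12.png",p[:,:,::-1])
    print(n);apex(P,(.44,.55,-.293,-.245),88.75);apex(P,(.44,.55,-.34,-.294),88.75)
    if n=="scene":
        x,y,z=P[...,0],P[...,1],P[...,2]
        # top0 vs now difference of the fixed things
    a=cv2.imread(f"pics/{n}0.png").astype(int);b=p[:,:,::-1].astype(int)
    df=(abs(a-b).max(2)>60).astype(np.uint8);nn,l,st,_=cv2.connectedComponentsWithStats(cv2.dilate(df,np.ones((3,3))))
    print([s.tolist() for s in st[1:] if s[4]>60])
E
```

```text
topfit.py:9: RuntimeWarning: Mean of empty slice.
  s=least_squares(f,[u.mean(),40],loss="soft_l1")
  ret = ret.dtype.type(ret / rcount)
Traceback (most recent call last):
  File "fit.py", line 9, in apex
    s=least_squares(f,[u.mean(),40],loss="soft_l1")
ValueError: Initial guess is outside of provided bounds
```

```bash
python3 - <<'E'
import cv2,numpy as np
a=cv2.resize(cv2.imread("pics/top12.png")[120:280,170:430],None,fx=3,fy=3,interpolation=cv2.INTER_CUBIC)
cv2.imwrite("pics/t12.png",a)
E
```

```text
(no output)
```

View pics/t12.png

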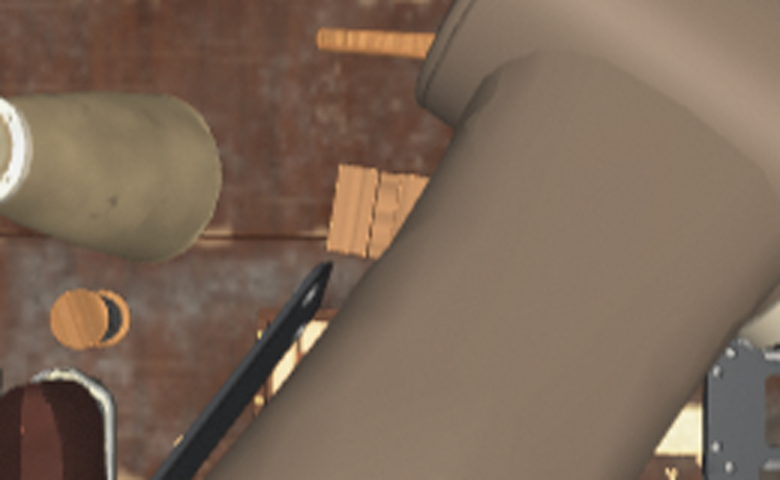

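The arm blocks the top view at this position, so I'll try the scene camera instead.

```bash
python3 - <<'E'
from fit import *
p,d=r.capture("scene");P=pts("scene",d)
cv2.imwrite("pics/s13.png",cv2.resize(p[120:320,180:440,::-1],None,fx=3,fy=3,interpolation=cv2.INTER_CUBIC))
x,y,z=P[...,0],P[...,1],P[...,2]
for a,b in((-.293,-.245),(-.34,-.294)):
    k=(x>.44)&(x<.53)&(y>a)&(y<b)&(z>.048)&(z<.1);print(k.sum(),np.percentile(z[k],[90,97,99]) if k.sum() else 0)
d0=np.load("pics/scene0.npy");P0=pts("scene",d0);x,y,z=np.moveaxis(P0,-1,0)
k=(x>.54)&(x<.66)&(y>-.40)&(y<-.21)&(z>.05);print("ref rack",k.sum(),np.percentile(z[k],[90,97,99]))
s=r.get_state();print(s["time_s"],s["contact_force"])
E
```

```text
253 [0.07243468 0.07383348 0.07474096]
212 [0.07226228 0.07376912 0.07413811]
ref rack 296 [0.06850246 0.0692756  0.07002274]
20.2 [ 0.26729376  0.1358459  -0.87871703]
```

View pics/s13.png

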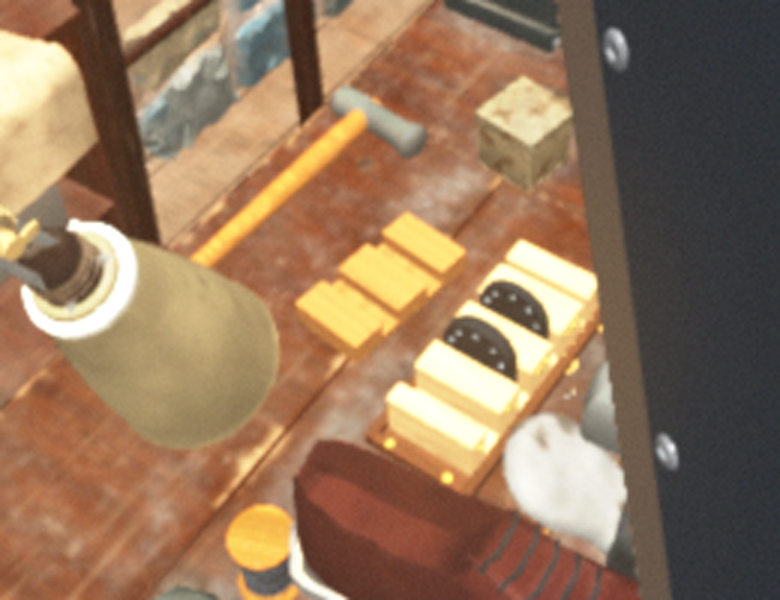

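The scene view shows both lifts seated at crop (480,345) and (515,305), 4.1–4.7 mm higher than they stood in the rack (4 mm expected). The hammer and spool are in place. Handing in.

```bash
python3 -c "
from plant import r
print(r.close_job())"
```

```text
the job is handed in; nothing more can be done
None
```

Both lifts were placed home in their slots and the job was handed in at about 20 s; the hand-in returned no verdict.

- **Lift_1:** it measured about 12.5 mm in the grip and went into the 14 mm slot. After the first release it stood about 2 mm high, so I pressed it down with closed fingers until it hit a hard stop.
- **Lift_2:** it measured about 9 mm and went into the 10.5 mm slot. It reached a hard stop in one go.
- **Force:** the highest reading between moves was about 38 N vertically, about 40 N in all, pressing lift_1 home with closed fingers. The limits are 60 N on the gauge and 40 N for the arm or gripper body; I saw no sign of either being passed.

**Last checks**
- **Height:** the wrist camera put the tops at 73.4 and 73.5 mm. The expected height is 74 mm, and that fit read about 0.5 mm low on the lifts in the rack. The scene camera showed rises of 4.1–4.7 mm over the rack, against 4 mm expected.
- **Position:** both lifts are within 4 mm of mid-length and about ±21 mm from the tray's middle. Pushing slid the block about 4 mm toward -y.
- **Disagreements:** the cameras differed by 2–3 mm in x. The top camera could not check the end state because the arm was in the way.
- **Other objects:** in the final pictures the hammer, spool and tack box looked unmoved, but I took no measurement. The crepe block was hidden in the last view; it looked undisturbed in the last wrist pictures that showed it.

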